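# Close up the slow-cooker counter

## Task

Supper is over, so close up the slow-cooker counter. First turn the timer dial back to its zero stop; then, with the caddy still pulled out, stand every utensil lying on the counter upright in the caddy's wells, heads up and bare handle ends down on the floor of a well. Last, push the loaded caddy along its dock until it clicks fully home, leaving all of it standing there, and do not knock over the seasoning bottle or the pepper jar.

Things in the scene. Friction and masses are not known exactly. Their poses are not given: they have to be found in the camera images.
- spoon: pale wooden spoon with a round bowl 40 mm across; loose, about 80 g, 195 mm long; may be absent. Handle 18 x 18 mm; head 62 mm long, 10 to 12 mm thick. Origin on the handle's axis, 110 mm from its bare end, near the balance point (head starts 23 mm further on). x along it to the head, y across its width, z out of its flat face. Starts lying flat, origin 9 mm above the counter.
- spoon_end (a point): centre of the bare end of the spoon's handle (origin minus 110 mm along x)
- paddle: dark wooden paddle with a flat rectangular head 40 mm wide; loose, about 80 g, 195 mm long; may be absent. Handle 18 x 18 mm; head 62 mm long, 10 to 12 mm thick. Origin on the handle's axis, 110 mm from its bare end, near the balance point (head starts 23 mm further on). x along it to the head, y across its width, z out of its flat face. Starts lying flat, origin 9 mm above the counter.
- paddle_end (a point): centre of the bare end of the paddle's handle (origin minus 110 mm along x)
- scraper: scraper with a brown wooden handle and a teal head 42 mm wide; loose, about 80 g, 195 mm long; may be absent. Handle 18 x 18 mm; head 62 mm long, 10 to 12 mm thick. Origin on the handle's axis, 110 mm from its bare end, near the balance point (head starts 23 mm further on). x along it to the head, y across its width, z out of its flat face. Starts lying flat, origin 9 mm above the counter.
- scraper_end (a point): centre of the bare end of the scraper's handle (origin minus 110 mm along x)
- turner: black plastic turner with a flat head 42 mm wide; loose, about 80 g, 195 mm long; may be absent. Handle 18 x 18 mm; head 62 mm long, 10 to 12 mm thick. Origin on the handle's axis, 110 mm from its bare end, near the balance point (head starts 23 mm further on). x along it to the head, y across its width, z out of its flat face. Starts lying flat, origin 9 mm above the counter.
- turner_end (a point): centre of the bare end of the turner's handle (origin minus 110 mm along x)
- caddy (a joint): how far the utensil caddy is pushed along its dock (m): 0 pulled out, 0.100 fully home against the end stop. It slides along its y axis with 1 to 2 N of drag. A sprung detent resists with about 5 N more from 0.084 on, then from 0.093 pulls the caddy home and holds it there (it clicks).
- caddy_mid (a point): centre of the caddy's inner floor, 40 mm above the counter. Caddy: cream box 188 mm long (x), 50 wide (y), four square wells in a row along x, rim 76 mm above the inner floor, walls 4 mm; slides home along +y. Under it a fixed grey dock, 200 (x) x 190 mm (y), 24 mm high, from 43 mm on the -y side of the pulled-out caddy's centre to a black end stop on the +y side.
- caddy_handle (a point): centre of the upper edge of the caddy's push bar, an upright teal plate 90 mm long (x), 12 mm thick (y), 40 mm tall, its top 76 mm above the counter; carried by two arms 105 mm from the caddy's centre line on its -y side
- dial (a joint): angle of the timer's dial (rad): 0 at the zero stop; grows clockwise seen from above, up to 3.2. Turns with a drag of 0.06 N m and stays where it is left.
- dial_grip (a point): on the dial's (vertical) axis at the height to grip, 82 mm above the counter. The black grip bar is 57 mm long, 14 mm thick and 32 mm tall (top 89 mm above the counter); it lies along this point's x axis, which turns with the dial. The dial sits on a white timer box 110 x 110 mm, 45 mm high; a red mark on the box shows zero.
- seasoning: plastic seasoning bottle with a red cap, 130 mm tall, 52 mm across; bystander, origin under its foot, z up
- pepper: amber pepper jar with a black cap, 100 mm tall, 48 mm across; bystander, origin under its foot, z up
- well0 (a point): centre of the floor of well 0 of the caddy (lowest along the caddy's x); each well is 42 x 42 mm inside and 76 mm deep, 46 mm from the next, axes as caddy_mid
- well1 (a point): centre of the floor of well 1 of the caddy (next along the caddy's x); each well is 42 x 42 mm inside and 76 mm deep, 46 mm from the next, axes as caddy_mid
- well2 (a point): centre of the floor of well 2 of the caddy (next along the caddy's x); each well is 42 x 42 mm inside and 76 mm deep, 46 mm from the next, axes as caddy_mid
- well3 (a point): centre of the floor of well 3 of the caddy (highest along the caddy's x); each well is 42 x 42 mm inside and 76 mm deep, 46 mm from the next, axes as caddy_mid
Not all that is in view belongs to the job. What is shaped like the turner but red is not meant. Leave any yellow look-alike of the part that bears dial alone.

How it is judged:
By the outcome, as a careful person would: the job done as asked, in the order asked, and still so for the second after the job is handed in, with the robot touching nothing.
Of spoon, paddle, scraper, turner only 3 to 4 are there at a start; the rules pass over those that are not, and their reading is None.
At some moment in a run one of spoon, paddle, scraper, turner may be knocked a few centimetres aside while the robot is not near it.
Once in a run the grip may slacken for a moment while it holds something.
It also fails if it takes over 210 s, if anything falls off the work surface, if the arm or the gripper's body presses on something with over 40 N, if the wrist force passes 120 N, or if a joint passes its speed limit or range.

## Robot

A 6-joint arm with a two-finger parallel gripper is mounted at the origin on the work surface. World frame = base frame: x ahead of the robot, y to its left, z up, the work surface at z = 0. Lengths are in m, angles in rad, forces in N, time in s.
With the tool pointing down it reaches from about 0.3 to 0.875 m from the base axis. Payload 6.4 kg.
Tool frame: the origin (TCP) lies midway between the tips of the shut fingers; the grasp point (between the pads) lies 19 mm behind it; z points along the fingers, y is the line along which they close (so a half turn about z gives the same grasp; the last joint's range is limited). The gripper opens to 85 mm and grips with 20 to 120 N. Pads are 22 mm wide; open, the fingers measure 114 mm over their backs; the gripper's body (76 mm by 85 mm) begins 54 mm behind the grasp point. The pads swing forward as they close: fully open they stand 13 mm farther back than shut.
Start: joints at [-1.498, 0.181, 1.607, -0, 1.354, -0.206], TCP at [0.158, -0.553, 0.204] pointing down, gripper open.
Joint ranges: [-2.99, 2.99], [-0.89, 2.07], [0.3, 2.58], [-1.14, 4.28], [0, 2.63], [-3.12, 3.12]. Speed limits (rad/s): [2.57, 2.57, 3.01, 3.14, 3.14, 3.14].

## Interface

Orientations are given as a unit quaternion [x, y, z, w].
In Python, from rig import telemetry, cams, env gives the robot as it stands.
- The arm moves only by the tool send_rows, never from a script. Its argument "deltas" is a list of rows, each an object of numbers: "x", "y", "z": the shift along the world's x, y, z each as a share of 0.1 m, from -1 to 1; "rx", "ry", "rz": the turn, a rotation vector about the world's x, y, z each as a share of 180 degrees, from -1 to 1; "grip": the closure, from 0 (fully open) to 1 (shut). In form: [{"x": .., "y": .., "z": .., "rx": .., "ry": .., "rz": .., "grip": ..}, ...]. A call has 1 to 20 rows; each row shifts and turns the commanded pose from where the row before left it; what a row does not reach is not made up. A row lasts 1/10 s, in which the tool goes at most 50 mm and 8.59 degrees, less where a joint would pass 70% of its speed; a pose out of reach is approached as far as the arm can. A call with a number of a shift or a turn outside -1 to 1 is refused whole. A call with a gripper value outside its range is refused whole. The fingers move at their own pace and stop on an object; "squeeze" is the grip in N (left out, the last holds). Time passes only in rows, so rows that do not move let the fingers close. It gives the time, the measured TCP pose, the force, the opening and the grip force at its end, in the units of the state.
- telemetry.get_state(): the state, without advancing time (a new reading comes with each control period).
- cams.capture(name): name is "side" or "top" or "wrist"; returns the picture (480x640x3 uint8, blue, green, red); there is no depth.
- cams.camera_params(name): a dict with "K" (3x3 intrinsics, pixels), "extrinsics" (4x4, takes a point from camera to world coordinates); the wrist camera has in their place "mount" (4x4, takes a point from camera to tool coordinates, whose origin is the TCP and whose axes are the flange's). Camera axes: x right, y down, z forward; pixel columns grow to the right and rows downward; lengths in m; the calibration is good to about 2 mm. A picture is of the moment at which its call begins: read the wrist's pose just before it. camera_params takes no time and is no camera call.
- env.sign_off(): hands the job in; it is judged then, once.
The state is a dict: "t": time; "qpos": joint angles; "qd": joint speeds; "tau": joint torques, N m; "tcp_pos": TCP position; "ee_rot": TCP orientation; "ft_force": force on the tool from outside, world axes, zero at the start; "torque": the same for the moment, N m; "grip_width": finger opening in m; "finger_force": force on a finger pad.
Only numpy, scipy, OpenCV 4.12 (cv2) and the standard library are available. Lean on these libraries where they do the work, as an engineer would, in place of code of your own. Each camera call takes 0.05 s, during which the arm holds its last target. There are 200 camera calls.

## Working session

There is one attempt and no reset: what is moved stays moved. The work goes in short steps, Python scripts to look and compute and a tool call to move; the robot and the scene stay as the last step left them, time stands still between calls to the robot, and variables do not carry over. Pictures are saved under pics/ and viewed, at most 14 in all, crops included, and the job is handed in when it is done.

Besides the shell and the picture viewer there is one more tool, called after "Emit:" as name(argument=value, ...) on one line, values as JSON. send_rows: Moves the arm, as the interface text tells. Shift numbers are shares of 0.1 m and turn numbers shares of 180 degrees, none past 1 either way. Its arguments: {"type":"object","properties":{"deltas":{"type":"array"},"squeeze":{"type":"number"}},"required":["deltas"]}

```bash
mkdir -p pics; ls; cat > h.py <<'E'
import numpy as np, cv2
from rig import telemetry, cams, env
from scipy.spatial.transform import Rotation as R
def cam(n):
    p=cams.camera_params(n); K=np.array(p["K"])
    if n=="wrist":
        s=telemetry.get_state(); T=np.eye(4); T[:3,:3]=R.from_quat(s["ee_rot"]).as_matrix(); T[:3,3]=s["tcp_pos"]
        return K,T@np.array(p["mount"])
    return K,np.array(p["extrinsics"])
def ray(K,T,uv):
    d=T[:3,:3]@np.linalg.solve(K,[uv[0],uv[1],1.]); return T[:3,3],d
def onz(K,T,uv,z):
    o,d=ray(K,T,uv); return o+d*(z-o[2])/d[2]
def proj(K,T,P):
    q=np.linalg.inv(T)@np.r_[P,1]; q=K@q[:3]; return q[:2]/q[2]
E
python3 - <<'E'
from h import *
for n in ["top","side"]:
    im=cams.capture(n); cv2.imwrite(f"pics/{n}0.png",im); K,T=cam(n); print(n,K.round(1).tolist(),T.round(3).tolist())
print(cams.camera_params("wrist")["mount"]); s=telemetry.get_state(); print(s)
E
```

```text
pics
top [[498.5, 0.0, 312.5], [0.0, 498.5, 250.3], [0.0, 0.0, 1.0]] [[-0.011, -0.993, 0.115, 0.358], [-1.0, 0.012, 0.003, 0.038], [-0.005, -0.115, -0.993, 1.531], [0.0, 0.0, 0.0, 1.0]]
side [[567.7, 0.0, 322.1], [0.0, 567.7, 232.7], [0.0, 0.0, 1.0]] [[0.887, -0.311, 0.341, -0.064], [-0.462, -0.606, 0.648, -1.068], [0.005, -0.732, -0.681, 1.287], [0.0, 0.0, 0.0, 1.0]]
[[-8.58911593e-04 -9.56473586e-01 -2.91817651e-01  7.38971770e-02]
 [ 9.99999631e-01 -8.23216747e-04 -2.45105812e-04  4.83155749e-06]
 [-5.79194248e-06 -2.91817754e-01  9.56473940e-01 -1.68943719e-01]
 [ 0.00000000e+00  0.00000000e+00  0.00000000e+00  1.00000000e+00]]
{'t': 0.1, 'qpos': array([-1.49829343e+00,  1.81454306e-01,  1.60788285e+00,  1.77728389e-05,
        1.35383614e+00, -2.06303651e-01]), 'qd': array([-0.00093244, -0.00280019, -0.00224892,  0.00015157, -0.00094841,
       -0.00098519]), 'tau': array([ 6.41494553e-04, -4.45874441e+01, -3.52238810e+01, -3.07491346e-04,
        4.14188733e-03,  2.23972683e-05]), 'tcp_pos': array([ 0.15822604, -0.5522458 ,  0.20359345]), 'ee_rot': array([ 9.90299046e-01,  1.38950259e-01,  6.14906201e-05, -7.87974725e-04]), 'ft_force': array([-0.39539579, -0.76064441,  0.5692366 ]), 'torque': array([-0.01216128,  0.04659932, -0.00876648]), 'finger_force': 0.0, 'grip_width': 0.08562565197524538}
```

View pics/top0.png

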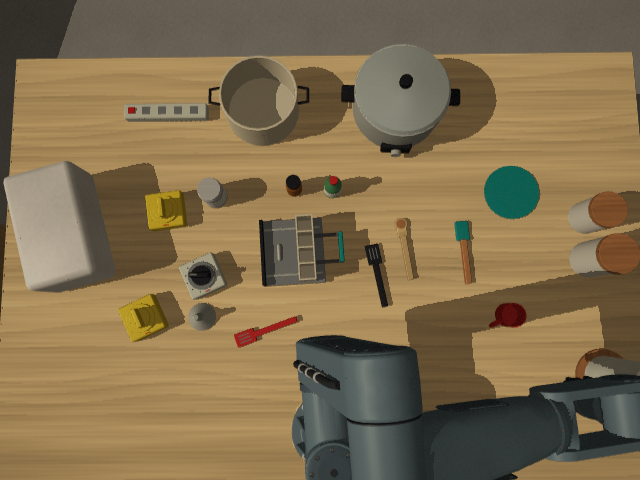

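View pics/side0.png

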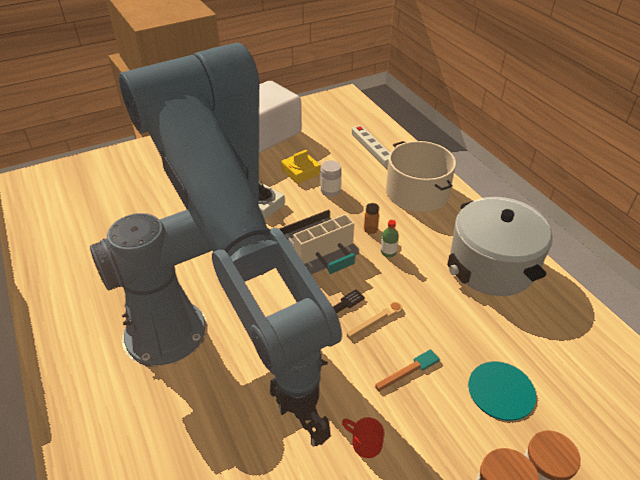

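Top view: the timer box with the black dial is at (203,275). Yellow look-alikes are at (165,210) and (142,316). The caddy is at (305,248) with its push bar at (341,247), and the turner is black at (376,275) with a red decoy at (267,330). The spoon is at (404,248), the scraper at (464,252), pepper at (294,185) and seasoning at (333,186). No paddle is visible, though the arm hides part of the counter.

```bash
python3 - <<'E'
from h import *
im=cv2.imread("pics/top0.png"); c=im[165:345,170:490]; cv2.imwrite("pics/crop0.png",cv2.resize(c,None,fx=2.5,fy=2.5,interpolation=cv2.INTER_CUBIC))
K,T=cam("top")
for n,uv,z in [("dial",(202,273),.089),("seas",(333,182),.13),("pep",(294,180),.1),("bar a",(340,233),.076),("bar b",(342,262),.076)]: print(n,onz(K,T,uv,z).round(3))
E
```

```text
dial [0.462 0.364 0.089]
seas [ 0.717 -0.019  0.13 ]
pep [0.732 0.094 0.1  ]
bar a [ 0.576 -0.039  0.076]
bar b [ 0.491 -0.044  0.076]
```

View pics/crop0.png

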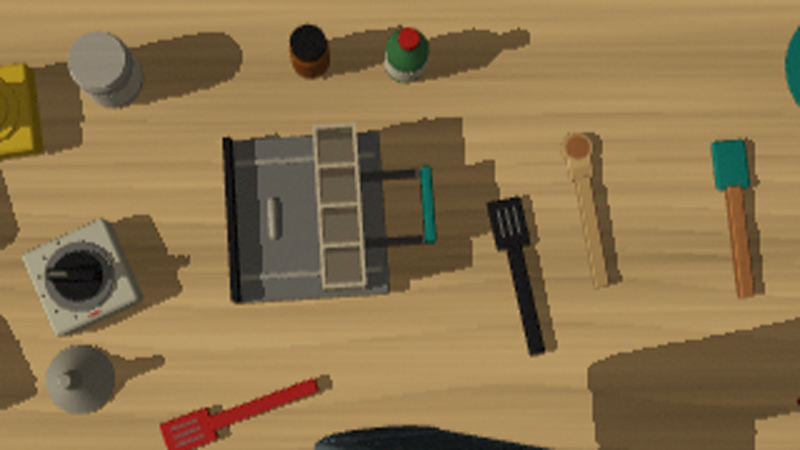

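The crop confirms the choices: white timer box with the dial at crop (80,275) and the red zero mark at (95,315), black slotted turner, and cream caddy. The pointer looks to be on the left, about 100° clockwise of the mark. I'm moving over the dial for a close look.

Emit:
send_rows(deltas=[{"z":0.4,"grip":0},{"z":0.4},{"z":0.4},{"z":0.4},{"x":0.29,"y":0.25},{"x":0.29,"y":0.25},{"x":0.29,"y":0.25},{"x":0.29,"y":0.25},{"x":0.29,"y":0.25},{"x":0.29,"y":0.25},{"x":0.29,"y":0.25},{"x":0.29,"y":0.25},{"x":0.29,"y":0.25},{"x":0.29,"y":0.25}])

```text
schema error: expected keys x, y, z, rx, ry, rz, grip
```

Emit:
send_rows(deltas=[{"y":0.415,"rz":0.0257},{"y":0.415,"rz":0.0257},{"y":0.415,"rz":0.0257},{"y":0.415,"rz":0.0257},{"y":0.415,"rz":0.0257},{"y":0.415,"rz":0.0257},{"y":0.415,"rz":0.0257},{"y":0.415,"rz":0.0257},{"y":0.415,"rz":0.0257},{"y":0.415,"rz":0.0257},{"y":0.415,"rz":0.0257},{"y":0.415,"rz":0.0257},{"y":0.415,"rz":0.0257},{"y":0.415,"rz":0.0257},{"y":0.415,"rz":0.0257},{"y":0.415,"rz":0.0257},{"z":-0.3},{"z":-0.3},{}])

```text
schema error: expected keys x, y, z, rx, ry, rz, grip
```

```bash
python3 - <<'E'
from h import *
s=telemetry.get_state(); print(s["tcp_pos"],s["ee_rot"],s["qpos"].round(2),s["t"])
for n in ["wrist","top"]:
    im=cams.capture(n); cv2.imwrite(f"pics/{n}1.png",im)
w=cv2.imread("pics/wrist1.png");t=cv2.imread("pics/top1.png")
cv2.imwrite("pics/both1.png",np.vstack([cv2.resize(w,(400,300)),t[200:420,240:640]]))
K,T=cam("wrist"); print(K,proj(K,T,[.462,.364,.089]))
E
```

```text
[ 0.15822604 -0.5522458   0.20359345] [ 9.90299046e-01  1.38950259e-01  6.14906201e-05 -7.87974725e-04] [-1.5   0.18  1.61  0.    1.35 -0.21] 0.1
[[409.02883341   0.         312.67692677]
 [  0.         409.02883341 240.90191764]
 [  0.           0.           1.        ]] [-2098.85810974 -1368.01777759]
```

View pics/both1.png

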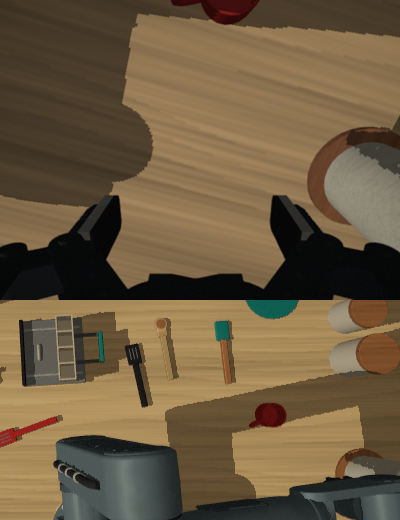

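The moves were refused because every key is required in each row, so that picture shows only the start pose. Resending with full rows.

Emit:
send_rows(deltas=[{"x":0,"y":0,"z":0.45,"rx":0,"ry":0,"rz":0,"grip":0},{"x":0,"y":0,"z":0.45,"rx":0,"ry":0,"rz":0,"grip":0},{"x":0,"y":0,"z":0.45,"rx":0,"ry":0,"rz":0,"grip":0},{"x":0.29,"y":0.25,"z":0,"rx":0,"ry":0,"rz":0,"grip":0},{"x":0.29,"y":0.25,"z":0,"rx":0,"ry":0,"rz":0,"grip":0},{"x":0.29,"y":0.25,"z":0,"rx":0,"ry":0,"rz":0,"grip":0},{"x":0.29,"y":0.25,"z":0,"rx":0,"ry":0,"rz":0,"grip":0},{"x":0.29,"y":0.25,"z":0,"rx":0,"ry":0,"rz":0,"grip":0},{"x":0.29,"y":0.25,"z":0,"rx":0,"ry":0,"rz":0,"grip":0},{"x":0.29,"y":0.25,"z":0,"rx":0,"ry":0,"rz":0,"grip":0},{"x":0.29,"y":0.25,"z":0,"rx":0,"ry":0,"rz":0,"grip":0},{"x":0.29,"y":0.25,"z":0,"rx":0,"ry":0,"rz":0,"grip":0},{"x":0.29,"y":0.25,"z":0,"rx":0,"ry":0,"rz":0,"grip":0}])

```text
t: 1.5
tcp_pos: [0.4492, -0.3015, 0.3393]
ee_rot: [0.99, 0.139, -0.0, -0.0]
ft_force: [-0.1, -1.1, -0.9]
grip_width: 0.0857
finger_force: 0.0
```

Emit:
send_rows(deltas=[{"x":0,"y":0.415,"z":0,"rx":0,"ry":0,"rz":0.0257,"grip":0},{"x":0,"y":0.415,"z":0,"rx":0,"ry":0,"rz":0.0257,"grip":0},{"x":0,"y":0.415,"z":0,"rx":0,"ry":0,"rz":0.0257,"grip":0},{"x":0,"y":0.415,"z":0,"rx":0,"ry":0,"rz":0.0257,"grip":0},{"x":0,"y":0.415,"z":0,"rx":0,"ry":0,"rz":0.0257,"grip":0},{"x":0,"y":0.415,"z":0,"rx":0,"ry":0,"rz":0.0257,"grip":0},{"x":0,"y":0.415,"z":0,"rx":0,"ry":0,"rz":0.0257,"grip":0},{"x":0,"y":0.415,"z":0,"rx":0,"ry":0,"rz":0.0257,"grip":0},{"x":0,"y":0.415,"z":0,"rx":0,"ry":0,"rz":0.0257,"grip":0},{"x":0,"y":0.415,"z":0,"rx":0,"ry":0,"rz":0.0257,"grip":0},{"x":0,"y":0.415,"z":0,"rx":0,"ry":0,"rz":0.0257,"grip":0},{"x":0,"y":0.415,"z":0,"rx":0,"ry":0,"rz":0.0257,"grip":0},{"x":0,"y":0.415,"z":0,"rx":0,"ry":0,"rz":0.0257,"grip":0},{"x":0,"y":0.415,"z":0,"rx":0,"ry":0,"rz":0.0257,"grip":0},{"x":0,"y":0.415,"z":0,"rx":0,"ry":0,"rz":0.0257,"grip":0},{"x":0,"y":0.415,"z":0,"rx":0,"ry":0,"rz":0.0257,"grip":0},{"x":0,"y":0,"z":-0.3,"rx":0,"ry":0,"rz":0,"grip":0},{"x":0,"y":0,"z":-0.3,"rx":0,"ry":0,"rz":0,"grip":0},{"x":0,"y":0,"z":0,"rx":0,"ry":0,"rz":0,"grip":0}])

```text
t: 3.4
tcp_pos: [0.4455, 0.3603, 0.2743]
ee_rot: [0.707, 0.707, -0.004, -0.001]
ft_force: [-1.3, -0.3, -0.5]
grip_width: 0.0854
finger_force: 0.0
```

```bash
python3 - <<'E'
from h import *
s=telemetry.get_state(); print(s["tcp_pos"],s["ee_rot"],s["qpos"].round(2),s["t"])
for n in ["wrist","top"]:
    im=cams.capture(n); cv2.imwrite(f"pics/{n}1.png",im)
w=cv2.imread("pics/wrist1.png");t=cv2.imread("pics/top1.png")
cv2.imwrite("pics/both2.png",np.vstack([cv2.resize(w,(400,300)),t[200:420,240:640]]))
K,T=cam("wrist"); print(proj(K,T,[.462,.364,.089]))
E
```

```text
[0.44552636 0.36031144 0.27427557] [ 0.70687166  0.70732668 -0.00440867 -0.00140993] [ 0.47  0.13  1.52 -0.    1.5   0.47] 3.4
[329.22590004 199.64552671]
```

View pics/both2.png

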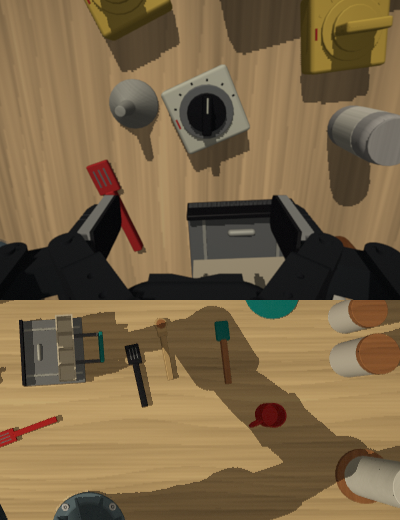

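Wrist view (400×300 part): timer dial at (207,113) with its pointer up towards +y, red mark at (178,125), so it needs about 115° counter-clockwise. The yellow look-alikes are well apart. The top view shows three utensils and no paddle.

```bash
python3 - <<'E'
from h import *
w=cv2.imread("pics/wrist1.png"); K,T=cam("wrist"); 
c=w[90:260,240:420].copy(); g=cv2.cvtColor(c,cv2.COLOR_BGR2GRAY); hsv=cv2.cvtColor(c,cv2.COLOR_BGR2HSV)
off=np.array([240,90])
box=((g>130)&(hsv[...,1]<50)).astype(np.uint8)
cs,_=cv2.findContours(box,cv2.RETR_EXTERNAL,cv2.CHAIN_APPROX_NONE); m=max(cs,key=cv2.contourArea)
r=cv2.minAreaRect(m); print("box",np.array(r[0])+off,r[1:], onz(K,T,np.array(r[0])+off,.045))
P=[onz(K,T,p+off,.045) for p in cv2.boxPoints(r)]; print(np.round(P,3))
d=((g<70)).astype(np.uint8); inside=np.zeros_like(d); cv2.fillPoly(inside,[cv2.convexHull(m)],1)
for th in (22,30,40):
    n,l,st,ce=cv2.connectedComponentsWithStats(((g<th)&(inside>0)).astype(np.uint8)); i=1+np.argmax(st[1:,4]); pts=np.argwhere(l==i)[:,::-1].astype(np.float32)
    rr=cv2.minAreaRect(pts); print(th,st[i],np.array(rr[0])+off,rr[1:],onz(K,T,np.array(rr[0])+off,.085))
red=(hsv[...,1]>120)&((hsv[...,0]<8)|(hsv[...,0]>172))&(inside>0)
p=np.argwhere(red).mean(0)[::-1]+off; print("mark",p,onz(K,T,p,.045))
cv2.imwrite("pics/dial.png",cv2.resize(c,None,fx=3,fy=3,interpolation=cv2.INTER_CUBIC))
E
```

```text
box [329.64433289 173.82475281] ((108.64205169677734, 111.38347625732422), 66.03751373291016) [0.46387263 0.38098163 0.045     ]
[[0.393 0.407 0.045]
 [0.49  0.448 0.045]
 [0.537 0.354 0.045]
 [0.435 0.307 0.045]]
22 [  60   60   61   68 2898] [330.00000763 180.5       ] ((60.10407257080078, 61.51828384399414), 45.0) [0.46266119 0.38046543 0.085     ]
30 [  60   60   62   69 3001] [330.00000763 180.5       ] ((61.51828384399414, 61.51828384399414), 45.0) [0.46266119 0.38046543 0.085     ]
40 [  59   59   63   72 3303] [330.75000763 183.25000763] ((66.46803283691406, 65.76093292236328), 45.0) [0.4633566  0.37801472 0.085     ]
mark [285.    198.625] [0.41951652 0.3563367  0.045     ]
```

View pics/dial.png

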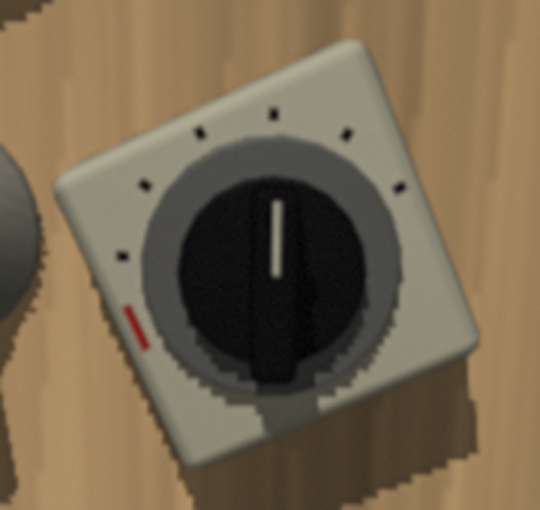

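Emit:
send_rows(deltas=[{"x":0.185,"y":0.187,"z":-0.3,"rx":0,"ry":0,"rz":0,"grip":0},{"x":0,"y":0,"z":-0.4,"rx":0,"ry":0,"rz":0,"grip":0},{"x":0,"y":0,"z":-0.4,"rx":0,"ry":0,"rz":0,"grip":0},{"x":0,"y":0,"z":-0.4,"rx":0,"ry":0,"rz":0,"grip":0},{"x":0,"y":0,"z":-0.3,"rx":0,"ry":0,"rz":0,"grip":0},{"x":0,"y":0,"z":-0.3,"rx":0,"ry":0,"rz":0,"grip":0},{"x":0,"y":0,"z":0,"rx":0,"ry":0,"rz":0,"grip":0.5},{"x":0,"y":0,"z":0,"rx":0,"ry":0,"rz":0,"grip":1},{"x":0,"y":0,"z":0,"rx":0,"ry":0,"rz":0,"grip":1},{"x":0,"y":0,"z":0,"rx":0,"ry":0,"rz":0,"grip":1},{"x":0,"y":0,"z":0,"rx":0,"ry":0,"rz":0,"grip":1},{"x":0,"y":0,"z":0,"rx":0,"ry":0,"rz":0,"grip":1},{"x":0,"y":0,"z":0,"rx":0,"ry":0,"rz":0,"grip":1},{"x":0,"y":0,"z":0,"rx":0,"ry":0,"rz":0,"grip":1}], squeeze=40)

```text
t: 4.9
tcp_pos: [0.4667, 0.3799, 0.0695]
ee_rot: [0.707, 0.707, -0.0, -0.0]
ft_force: [-0.9, -0.4, -0.1]
grip_width: -0.0001
finger_force: 0.0
```

```bash
python3 - <<'E'
from h import *
s=telemetry.get_state(); print(s["tcp_pos"],s["grip_width"],s["finger_force"],s["t"])
w=cams.capture("wrist"); side=cams.capture("side")
K,T=cam("side"); u=proj(K,T,[.464,.379,.09]); print(u)
x,y=u.astype(int); c=side[max(0,y-75):y+75,max(0,x-100):x+100]
cv2.imwrite("pics/miss.png",np.vstack([cv2.resize(w,(400,300)),cv2.resize(c,(400,300))]))
E
```

```text
[0.46671195 0.37990894 0.06945181] -8.197206591701076e-05 0.0 4.9
[261.63257853 184.09117899]
```

View pics/miss.png

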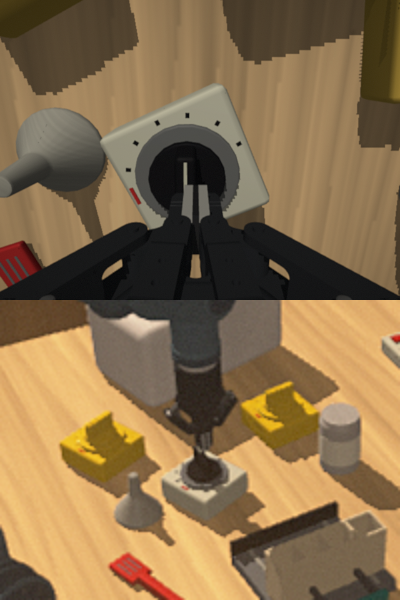

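```bash
python3 - <<'E'
from h import *
w=cams.capture("wrist"); c=w[180:420,200:440]
c=cv2.convertScaleAbs(c,alpha=2.0,beta=20)
cv2.imwrite("pics/miss2.png",cv2.resize(c,(600,600),interpolation=cv2.INTER_CUBIC))
K,T=cam("wrist"); print([((proj(K,T,p)-[200,180])*2.5).round() for p in ([.464,.379,.089],[.4667,.3799,.0695],[.4667,.3799,.089])])
E
```

```text
[array([268., 328.]), array([285., 274.]), array([285., 323.])]
```

View pics/miss2.png

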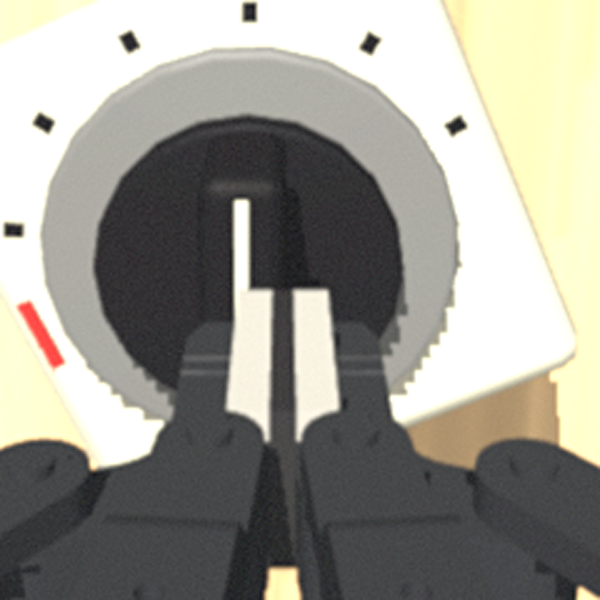

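The zoomed view shows the bar at crop (245,240) and the shut fingers about 7 mm to its +x side at (285,290). I took the first measurement while the arm was still settling. I'll open, shift -x, and retry.

Emit:
send_rows(deltas=[{"x":0,"y":0,"z":0,"rx":0,"ry":0,"rz":0,"grip":0},{"x":0,"y":0,"z":0.3,"rx":0,"ry":0,"rz":0,"grip":0},{"x":0,"y":0,"z":0.3,"rx":0,"ry":0,"rz":0,"grip":0},{"x":0,"y":0,"z":0.3,"rx":0,"ry":0,"rz":0,"grip":0},{"x":0,"y":0,"z":0,"rx":0,"ry":0,"rz":0,"grip":0},{"x":0,"y":0,"z":0,"rx":0,"ry":0,"rz":0,"grip":0},{"x":0,"y":0,"z":0,"rx":0,"ry":0,"rz":0,"grip":0},{"x":0,"y":0,"z":0,"rx":0,"ry":0,"rz":0,"grip":0}])

```text
t: 5.85
tcp_pos: [0.4658, 0.3794, 0.1577]
ee_rot: [0.707, 0.707, -0.001, -0.0]
ft_force: [-0.6, -0.4, -0.4]
grip_width: 0.0857
finger_force: 0.0
```

```bash
python3 - <<'E'
from h import *
s=telemetry.get_state(); print(s["tcp_pos"],s["grip_width"],s["t"])
w=cams.capture("wrist"); cv2.imwrite("pics/wrist2.png",w); K,T=cam("wrist")
u0=proj(K,T,[.46,.376,.06]).astype(int); print(u0)
hsv=cv2.cvtColor(w,cv2.COLOR_BGR2HSV); g=cv2.cvtColor(w,cv2.COLOR_BGR2GRAY)
sub=np.zeros_like(g); cv2.circle(sub,tuple(int(v) for v in u0),110,1,-1)
box=((g>130)&(hsv[...,1]<50)&(sub>0)).astype(np.uint8)
m=max(cv2.findContours(box,0,1)[0],key=cv2.contourArea); r=cv2.minAreaRect(m); print("box",r,onz(K,T,r[0],.045))
B=np.array([onz(K,T,p,.045) for p in cv2.boxPoints(r)]); print(np.linalg.norm(np.diff(B,axis=0),axis=1))
f=np.zeros_like(g); cv2.fillPoly(f,[cv2.convexHull(m)],1)
L=np.argwhere((g>110)&(sub>0)&(f>0)&(box==0)|0>1)
red=(hsv[...,1]>120)&((hsv[...,0]<8)|(hsv[...,0]>172))&(f>0); p=np.argwhere(red).mean(0)[::-1]; print("mark",onz(K,T,p,.045))
n,l,st,ce=cv2.connectedComponentsWithStats(((g>110)&(f>0)&(hsv[...,1]<60)).astype(np.uint8))
for i in range(1,n):
    if st[i,4]>15: print(st[i],ce[i], onz(K,T,ce[i],.089).round(4))
cv2.imwrite("pics/dial2.png",cv2.resize(w[u0[1]-110:u0[1]+110,u0[0]-110:u0[0]+110],(600,600)))
E
```

```text
[0.46577686 0.37937594 0.15765132] 0.08572947207383438 5.85
[305 235]
box ((304.3341064453125, 223.3073272705078), (147.22911071777344, 151.349853515625), 65.224853515625) [0.45915498 0.38067028 0.045     ]
[0.10341376 0.10490154 0.11428909]
mark [0.41567516 0.35555408 0.045     ]
[ 207  129  189  184 9201] [303.11074883 206.07846973] [0.4596 0.4026 0.089 ]
[303 210   2  33  66] [303.5 226. ] [0.4597 0.3904 0.089 ]
```

View pics/dial2.png

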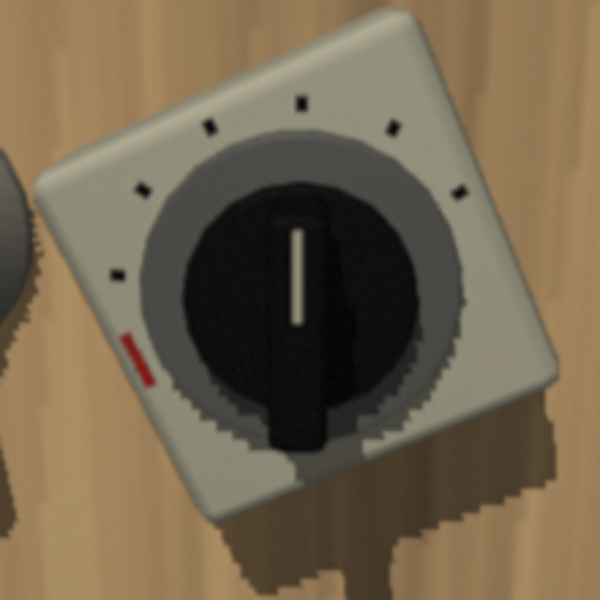

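Dial bar centre is at crop (298,325), so the axis is about (0.460, 0.379). The red mark at (138,360) lies about 117° counter-clockwise from the pointer.

Emit:
send_rows(deltas=[{"x":-0.06,"y":0,"z":-0.15,"rx":0,"ry":0,"rz":0,"grip":0},{"x":0,"y":0,"z":-0.3,"rx":0,"ry":0,"rz":0,"grip":0},{"x":0,"y":0,"z":-0.3,"rx":0,"ry":0,"rz":0,"grip":0},{"x":0,"y":0,"z":-0.2,"rx":0,"ry":0,"rz":0,"grip":0},{"x":0,"y":0,"z":0,"rx":0,"ry":0,"rz":0,"grip":0},{"x":0,"y":0,"z":0,"rx":0,"ry":0,"rz":0,"grip":1},{"x":0,"y":0,"z":0,"rx":0,"ry":0,"rz":0,"grip":1},{"x":0,"y":0,"z":0,"rx":0,"ry":0,"rz":0,"grip":1},{"x":0,"y":0,"z":0,"rx":0,"ry":0,"rz":0,"grip":1},{"x":0,"y":0,"z":0,"rx":0,"ry":0,"rz":0,"grip":1},{"x":0,"y":0,"z":0,"rx":0,"ry":0,"rz":0,"grip":1}], squeeze=40)

```text
t: 7.0
tcp_pos: [0.4609, 0.38, 0.0648]
ee_rot: [0.707, 0.707, 0.0, 0.0]
ft_force: [-0.0, -1.0, 0.1]
grip_width: 0.0003
finger_force: 0.0
```

```bash
cat >> h.py <<'E'
def tri(rays):
    A=np.zeros((3,3));b=np.zeros(3)
    for o,d in rays:
        d=d/np.linalg.norm(d);M=np.eye(3)-np.outer(d,d);A+=M;b+=M@o
    return np.linalg.solve(A,b)
E
python3 - <<'E'
from h import *
s=telemetry.get_state(); print(s["tcp_pos"])
w=cams.capture("wrist"); cv2.imwrite("pics/wrist3.png",w); side=cams.capture("side"); cv2.imwrite("pics/side3.png",side); K,T=cam("wrist")
def mark(w,u0):
    hsv=cv2.cvtColor(w,cv2.COLOR_BGR2HSV);sub=np.zeros(w.shape[:2]);cv2.circle(sub,tuple(int(v) for v in u0),35,1,-1)
    red=(hsv[...,1]>120)&((hsv[...,0]<8)|(hsv[...,0]>172))&(sub>0); return np.argwhere(red).mean(0)[::-1]
M=np.array(cams.camera_params("wrist")["mount"])
T2=np.eye(4);T2[:3,:3]=R.from_quat([.707,.707,-.0005,0]).as_matrix();T2[:3,3]=[.46578,.37938,.15765];T2=T2@M
w2=cv2.imread("pics/wrist2.png")
a=mark(w,proj(K,T,[.4157,.3556,.045]));b=mark(w2,proj(K,T2,[.4157,.3556,.045])); print(a,b,tri([ray(K,T,a),ray(K,T2,b)]))
Ks,Ts=cam("side"); u=proj(Ks,Ts,s["tcp_pos"]); print("side tcp",u)
x,y=u.astype(int); c=side[y-60:y+40,x-60:x+60].copy(); c=cv2.resize(c,(480,400),interpolation=cv2.INTER_CUBIC); c=cv2.convertScaleAbs(c,alpha=1.8,beta=10); cv2.circle(c,(240,240),3,(0,0,255),1)
ww=cv2.convertScaleAbs(w[180:430,200:420],alpha=2,beta=20)
cv2.imwrite("pics/m3.png",np.hstack([c,cv2.resize(ww,(320,400))])[:, :800])
E
```

```text
[0.46091896 0.38001207 0.06478671]
[225.17682927 317.83536585] [244.94805195 256.7012987 ] [0.41576498 0.35590387 0.04561329]
side tcp [261.1864493  189.98449385]
```

View pics/m3.png

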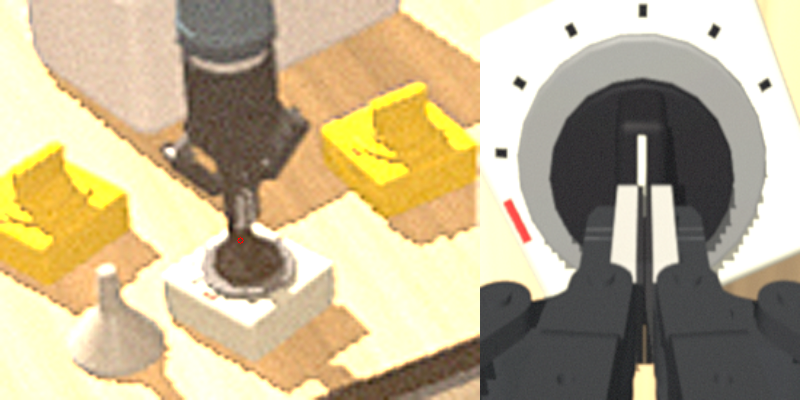

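```bash
python3 - <<'E'
from h import *
K,T=cam("wrist"); M=np.array(cams.camera_params("wrist")["mount"])
def TT(p):
    T2=np.eye(4);T2[:3,:3]=R.from_quat([.7071,.7071,-.0003,0]).as_matrix();T2[:3,3]=p;return T2@M
Ta,Tb=TT([.46092,.38001,.06479]),TT([.46578,.37938,.15765])
wa,wb=cv2.imread("pics/wrist3.png"),cv2.imread("pics/wrist2.png")
for w,b in ((wa,(295,325,255,300)),(wb,(295,312,200,260))):
    g=cv2.cvtColor(w,cv2.COLOR_BGR2GRAY)[b[2]:b[3],b[0]:b[1]]; print(b); print(g[::1, ::1][:16] if w is wa else g[:16])
E
```

```text
(295, 325, 255, 300)
[[ 10  10  13  15  17  18  20  19  20  17  16  20  19  16  16  19  20  18
   18  14  18  15  18  17  18  20  17  15  13  13]
 [ 12  15  15  14  18  21  22  24  22  21  22  21  21  19  21  21  20  21
   19  19  21  19  21  19  22  20  18  17  14  14]
 [ 16  12  16  18  22  26  27  26  25  27  26  25  26  27  25  27  23  26
   23  25  24  22  24  22  22  21  24  21  20  16]
 [ 10  16  19  24  25  30  32  29  30  30  28  27  29  27  29  29  28  24
   29  25  25  25  27  25  27  25  26  23  21  16]
 [ 14  16  20  21  25  28  28  31  29  28  29  28  27  29  27  27  28  29
   27  27  26  26  26  25  26  26  25  26  22  19]
 [ 14  15  18  19  25  27  25  28  26  26  24  25  26  26  24  24  23  25
   25  25  23  25  24  24  22  25  24  23  21  17]
 [ 12  14  15  19  21  23  26  24  22  24  23  23  23  24  21  21  23  21
   20  20  20  23  22  20  21  23  21  18  19  17]
 [ 17  16  15  15  19  22  19  20  21  20  22  20  21  16  16  16  20  17
   16  18  21  17  19  21  19  20  18  18  15  12]
 [ 11  18  14  16  17  19  19  19  20  19  16  17  16  25  33  31  30  29
   23
[... 1379 characters left out ...]
 20  20  24  20  19  22  20  21  17  19  18  20  22  20  16]
 [ 18  18  19  19  18  19  17  15  17  14  18  16  18  16  17  21  15]
 [ 12  16  19  15  17  16  17  29  38  38  32  20  13  18  17  16  18]
 [ 14  13  15  13  15  14  28  63  88  91  70  37  15  14  14  15  15]
 [ 13  13  17  14  13  11  42  93 124 126  94  49  15  16  13  16  14]
 [ 12  14  14  13  14  11  47 101 137 138 101  51  14  10  13  15  14]
 [ 14  15  14  18  12  11  46 103 137 138 101  49  17  14  14  13  15]
 [ 14  15  14  14  14   9  46 102 136 137 100  50  15  12  15  12  14]
 [ 15  13  13  13  14  10  47 103 137 137 100  50  17  14  13  15  13]
 [ 12  13  11  12  14  11  47 102 136 138 100  49  18  12  13  14  15]]
```

```bash
python3 - <<'E'
from h import *
K,T=cam("wrist"); M=np.array(cams.camera_params("wrist")["mount"])
def TT(p):
    T2=np.eye(4);T2[:3,:3]=R.from_quat([.7071,.7071,-.0003,0]).as_matrix();T2[:3,3]=p;return T2@M
Ta,Tb=TT([.46092,.38001,.06479]),TT([.46578,.37938,.15765])
print("pointer tip",tri([ray(K,Ta,(310.6,264)),ray(K,Tb,(303.5,209))]))
print("bar far edge",tri([ray(K,Ta,(310.6,258.5)),ray(K,Tb,(303.5,205.5))]))
print("Ta cam",Ta[:3,3], T[:3,3])
E
```

```text
pointer tip [0.45969183 0.40071708 0.0881422 ]
bar far edge [0.45969322 0.40271043 0.08753811]
Ta cam [0.46055715 0.45430345 0.23370231] [0.46032523 0.45412965 0.23347317]
```

Triangulating puts the bar top at z = 0.088, as specified, yet the fingers shut above it. The images suggest the real tips sit about 25 mm behind the TCP, so I'll probe lower in small steps while watching the force.

Emit:
send_rows(deltas=[{"x":-0.01,"y":-0.03,"z":0.2,"rx":0,"ry":0,"rz":0,"grip":0},{"x":0,"y":0,"z":0,"rx":0,"ry":0,"rz":0,"grip":0},{"x":0,"y":0,"z":0,"rx":0,"ry":0,"rz":0,"grip":0},{"x":0,"y":0,"z":0,"rx":0,"ry":0,"rz":0,"grip":0},{"x":0,"y":0,"z":-0.2,"rx":0,"ry":0,"rz":0,"grip":0},{"x":0,"y":0,"z":-0.05,"rx":0,"ry":0,"rz":0,"grip":0},{"x":0,"y":0,"z":0,"rx":0,"ry":0,"rz":0,"grip":1},{"x":0,"y":0,"z":0,"rx":0,"ry":0,"rz":0,"grip":1},{"x":0,"y":0,"z":0,"rx":0,"ry":0,"rz":0,"grip":1},{"x":0,"y":0,"z":0,"rx":0,"ry":0,"rz":0,"grip":1},{"x":0,"y":0,"z":0,"rx":0,"ry":0,"rz":0,"grip":1},{"x":0,"y":0,"z":0,"rx":0,"ry":0,"rz":0,"grip":1}], squeeze=30)

```text
t: 8.3
tcp_pos: [0.4601, 0.3771, 0.06]
ee_rot: [0.707, 0.707, 0.0, 0.0]
ft_force: [-0.9, -0.2, 1.9]
grip_width: 0.0121
finger_force: 29.3
```

Contact: the real fingertips are about 27 mm above the reported TCP. I'll open, lower 20 mm and grip properly.

Emit:
send_rows(deltas=[{"x":0,"y":0,"z":0,"rx":0,"ry":0,"rz":0,"grip":0.3},{"x":0,"y":0,"z":0,"rx":0,"ry":0,"rz":0,"grip":0.3},{"x":0,"y":0,"z":0,"rx":0,"ry":0,"rz":0,"grip":0.3},{"x":0,"y":0,"z":-0.08,"rx":0,"ry":0,"rz":0,"grip":0.3},{"x":0,"y":0,"z":-0.07,"rx":0,"ry":0,"rz":0,"grip":0.3},{"x":0,"y":0,"z":-0.05,"rx":0,"ry":0,"rz":0,"grip":0.3},{"x":0,"y":0,"z":0,"rx":0,"ry":0,"rz":0,"grip":1},{"x":0,"y":0,"z":0,"rx":0,"ry":0,"rz":0,"grip":1},{"x":0,"y":0,"z":0,"rx":0,"ry":0,"rz":0,"grip":1},{"x":0,"y":0,"z":0,"rx":0,"ry":0,"rz":0,"grip":1},{"x":0,"y":0,"z":0,"rx":0,"ry":0,"rz":0,"grip":1}], squeeze=40)

```text
t: 9.4
tcp_pos: [0.4601, 0.377, 0.0398]
ee_rot: [0.707, 0.707, 0.0, 0.0]
ft_force: [-0.3, 0.8, 0.4]
grip_width: 0.0131
finger_force: 41.1
```

Emit:
send_rows(deltas=[{"x":0,"y":0,"z":0,"rx":0,"ry":0,"rz":0.04,"grip":1},{"x":0,"y":0,"z":0,"rx":0,"ry":0,"rz":0.04,"grip":1},{"x":0,"y":0,"z":0,"rx":0,"ry":0,"rz":0.04,"grip":1},{"x":0,"y":0,"z":0,"rx":0,"ry":0,"rz":0.04,"grip":1},{"x":0,"y":0,"z":0,"rx":0,"ry":0,"rz":0.04,"grip":1},{"x":0,"y":0,"z":0,"rx":0,"ry":0,"rz":0.04,"grip":1},{"x":0,"y":0,"z":0,"rx":0,"ry":0,"rz":0.04,"grip":1},{"x":0,"y":0,"z":0,"rx":0,"ry":0,"rz":0.04,"grip":1},{"x":0,"y":0,"z":0,"rx":0,"ry":0,"rz":0.04,"grip":1},{"x":0,"y":0,"z":0,"rx":0,"ry":0,"rz":0.04,"grip":1},{"x":0,"y":0,"z":0,"rx":0,"ry":0,"rz":0.04,"grip":1},{"x":0,"y":0,"z":0,"rx":0,"ry":0,"rz":0.04,"grip":1},{"x":0,"y":0,"z":0,"rx":0,"ry":0,"rz":0.04,"grip":1},{"x":0,"y":0,"z":0,"rx":0,"ry":0,"rz":0.04,"grip":1},{"x":0,"y":0,"z":0,"rx":0,"ry":0,"rz":0.04,"grip":1},{"x":0,"y":0,"z":0,"rx":0,"ry":0,"rz":0,"grip":1}])

```text
t: 11.0
tcp_pos: [0.4585, 0.3749, 0.0397]
ee_rot: [-0.158, 0.987, -0.002, -0.002]
ft_force: [-6.0, -9.1, 8.9]
grip_width: 0.0131
finger_force: 42.4
```

```bash
python3 - <<'E'
from h import *
s=telemetry.get_state(); a=R.from_quat(s["ee_rot"]).as_matrix()[:,0]; print(np.degrees(np.arctan2(a[1],a[0])),s["torque"],s["ft_force"],s["grip_width"],s["finger_force"])
E
```

```text
-161.78451270380066 [-1.50890192  0.85046428  0.08962337] [-6.04914478 -9.1097158   8.89596608] 0.013103173880504509 42.4254834651947
```

Emit:
send_rows(deltas=[{"x":0,"y":0,"z":0,"rx":0,"ry":0,"rz":0.02,"grip":1},{"x":0,"y":0,"z":0,"rx":0,"ry":0,"rz":0.02,"grip":1},{"x":0,"y":0,"z":0,"rx":0,"ry":0,"rz":0,"grip":1}])

```text
t: 11.3
tcp_pos: [0.4585, 0.3747, 0.0397]
ee_rot: [-0.218, 0.976, -0.002, -0.002]
ft_force: [-5.0, -10.4, 9.3]
grip_width: 0.0134
finger_force: 43.9
```

```bash
python3 - <<'E'
from h import *
s=telemetry.get_state(); a=R.from_quat(s["ee_rot"]).as_matrix()[:,0]; print(np.degrees(np.arctan2(a[1],a[0])),s["torque"],s["ft_force"],s["grip_width"],s["finger_force"])
E
```

```text
-154.77805554843792 [-1.62285853  0.85355335 -0.64107719] [ -5.02961203 -10.35768594   9.26464433] 0.013401316053398973 43.91258418560028
```

The stop is felt: the moment jumped to -0.64 N m at about 115° of turn. Releasing and rising.

Emit:
send_rows(deltas=[{"x":0,"y":0,"z":0,"rx":0,"ry":0,"rz":0.006,"grip":1},{"x":0,"y":0,"z":0,"rx":0,"ry":0,"rz":0,"grip":0.2},{"x":0,"y":0,"z":0,"rx":0,"ry":0,"rz":0,"grip":0.2},{"x":0,"y":0,"z":0,"rx":0,"ry":0,"rz":0,"grip":0.2},{"x":0,"y":0,"z":0.4,"rx":0,"ry":0,"rz":0,"grip":0},{"x":0,"y":0,"z":0.45,"rx":0,"ry":0,"rz":0,"grip":0},{"x":0,"y":0,"z":0.45,"rx":0,"ry":0,"rz":0,"grip":0},{"x":0,"y":0,"z":0.45,"rx":0,"ry":0,"rz":0,"grip":0},{"x":0,"y":0,"z":0.45,"rx":0,"ry":0,"rz":0,"grip":0},{"x":0,"y":0,"z":0,"rx":0,"ry":0,"rz":0,"grip":0},{"x":0,"y":0,"z":0,"rx":0,"ry":0,"rz":0,"grip":0}])

```text
t: 12.4
tcp_pos: [0.4604, 0.3775, 0.261]
ee_rot: [-0.227, 0.974, 0.0, 0.002]
ft_force: [0.1, -0.6, -0.2]
grip_width: 0.0856
finger_force: 0.0
```

```bash
python3 - <<'E'
from h import *
s=telemetry.get_state(); print(s["tcp_pos"],s["qpos"].round(2))
w=cams.capture("wrist"); cv2.imwrite("pics/wrist4.png",w); t=cams.capture("top"); cv2.imwrite("pics/top4.png",t)
K,T=cam("wrist"); g=cv2.cvtColor(w,cv2.COLOR_BGR2GRAY); hsv=cv2.cvtColor(w,cv2.COLOR_BGR2HSV)
c=proj(K,T,[.4597,.376,.089]); m=np.zeros_like(g); cv2.circle(m,tuple(int(v) for v in c),int(25e-3*K[0,0]/(T[2,3]-.089)),1,-1)
p=np.argwhere((g>100)&(m>0)&(hsv[...,1]<80)); print(c,len(p))
if len(p): W=np.array([onz(K,T,q[::-1],.089) for q in p])-[.4597,.376,.089]; a=W.mean(0); print("pointer dir deg",np.degrees(np.arctan2(a[1],a[0])),np.linalg.norm(a))
K,T=cam("top"); hsv=cv2.cvtColor(t,cv2.COLOR_BGR2HSV); g=hsv[...,2]
r=(slice(200,330),slice(350,500))
def blob(mask,name):
    n,l,st,ce=cv2.connectedComponentsWithStats(mask.astype(np.uint8))
    for i in range(1,n):
        if st[i,4]>60:
            pts=np.argwhere(l==i)[:,::-1].astype(np.float32)+[350,200]
            x=np.array([onz(K,T,q,.018)[:2] for q in pts]); C=x.mean(0); d=np.linalg.svd(x-C)[2][0]; pr=(x-C)@d
            print(name,st[i],C.round(3),np.degrees(np.arctan2(d[1],d[0])).round(1),"len",(pr.max()-pr.min()).round(3), (C+d*pr.max()).round(3),(C+d*pr.min()).round(3))
h=hsv[r]; blob(h[...,2]<40,"dark"); blob((h[...,0]>75)&(h[...,0]<100)&(h[...,1]>100),"teal"); 
print(h[250-200,402-350],h[270-200,408-350],h[262-200,466-350],h[225-200,402-350],h[250-200,440-350])
E
```

```text
[0.4604327  0.37747732 0.26101511] [ 0.49  0.18  1.49  0.    1.47 -1.54]
[311.62690429 209.86130717] 91
pointer dir deg -147.90917073551174 0.0022905100913196285
dark [ 15  44  23  63 455] [ 0.468 -0.152] -168.7 len 0.189 [ 0.363 -0.173] [ 0.548 -0.136]
teal [136   0  14  15 139] [ 0.666 -0.519] -142.6 len 0.058 [ 0.642 -0.537] [ 0.688 -0.502]
teal [105  21  15  20 242] [ 0.59  -0.415] -176.6 len 0.059 [ 0.56  -0.417] [ 0.618 -0.414]
[ 18 138  76] [ 18 129 158] [ 12 172  80] [ 13 171  76] [ 17 124 105]
```

```bash
python3 - <<'E'
from h import *
w=cv2.imread("pics/wrist4.png");K,T=cam("wrist"); g=cv2.cvtColor(w,cv2.COLOR_BGR2GRAY); hsv=cv2.cvtColor(w,cv2.COLOR_BGR2HSV)
n,l,st,ce=cv2.connectedComponentsWithStats((g[150:290,230:400]>85).astype(np.uint8))
for i in range(1,n):
    if 8<st[i,4]<3000:
        q=np.argwhere(l==i)[:,::-1]+[230,150]; x=np.array([onz(K,T,p,.089)[:2] for p in q]); d=np.linalg.svd(x-x.mean(0))[2][0]
        print(st[i],x.mean(0).round(4),np.degrees(np.arctan2(d[1],d[0])).round(1))
red=(hsv[...,1]>120)&((hsv[...,0]<8)|(hsv[...,0]>172)); red[:150]=0;red[290:]=0;red[:,:230]=0;red[:,400:]=0
q=np.argwhere(red)[:,::-1]; x=np.array([onz(K,T,p,.045)[:2] for p in q]);print("mark",x.mean(0),np.degrees(np.arctan2(*(x.mean(0)-[.4597,.376])[::-1])))
E
```

```text
[80 25  4 26 81] [0.4425 0.3671] 24.4
[48 70 23 15 96] [0.4809 0.3667] 87.1
mark nan nan<stdin>:9: RuntimeWarning: Mean of empty slice.
  ret = ret.dtype.type(ret / rcount)
```

The pointer now lies along 204°, which matches the box axis and red mark, so the dial is at zero. Next I go over the utensils.

Emit:
send_rows(deltas=[{"x":0,"y":-0.23,"z":0.02,"rx":0,"ry":0,"rz":-0.045,"grip":0},{"x":0,"y":-0.23,"z":0.02,"rx":0,"ry":0,"rz":-0.045,"grip":0},{"x":0,"y":-0.23,"z":0.02,"rx":0,"ry":0,"rz":-0.045,"grip":0},{"x":0,"y":-0.23,"z":0.02,"rx":0,"ry":0,"rz":-0.045,"grip":0},{"x":0,"y":-0.23,"z":0.02,"rx":0,"ry":0,"rz":-0.045,"grip":0},{"x":0,"y":-0.23,"z":0.02,"rx":0,"ry":0,"rz":-0.045,"grip":0},{"x":0,"y":-0.23,"z":0.02,"rx":0,"ry":0,"rz":-0.045,"grip":0},{"x":0,"y":-0.23,"z":0.02,"rx":0,"ry":0,"rz":-0.045,"grip":0},{"x":0,"y":-0.23,"z":0.02,"rx":0,"ry":0,"rz":-0.045,"grip":0},{"x":0,"y":-0.23,"z":0.02,"rx":0,"ry":0,"rz":-0.045,"grip":0},{"x":0,"y":-0.23,"z":0.02,"rx":0,"ry":0,"rz":-0.045,"grip":0},{"x":0,"y":-0.23,"z":0.02,"rx":0,"ry":0,"rz":-0.045,"grip":0}])

```text
t: 13.7
tcp_pos: [0.4587, 0.1001, 0.2814]
ee_rot: [0.583, 0.813, -0.001, -0.002]
ft_force: [0.4, 0.3, 0.6]
grip_width: 0.0855
finger_force: 0.0
```

Emit:
send_rows(deltas=[{"x":0,"y":-0.23,"z":0.02,"rx":0,"ry":0,"rz":-0.045,"grip":0},{"x":0,"y":-0.23,"z":0.02,"rx":0,"ry":0,"rz":-0.045,"grip":0},{"x":0,"y":-0.23,"z":0.02,"rx":0,"ry":0,"rz":-0.045,"grip":0},{"x":0,"y":-0.23,"z":0.02,"rx":0,"ry":0,"rz":-0.045,"grip":0},{"x":0,"y":-0.23,"z":0.02,"rx":0,"ry":0,"rz":-0.045,"grip":0},{"x":0,"y":-0.23,"z":0.02,"rx":0,"ry":0,"rz":-0.045,"grip":0},{"x":0,"y":-0.23,"z":0.02,"rx":0,"ry":0,"rz":-0.045,"grip":0},{"x":0,"y":-0.23,"z":0.02,"rx":0,"ry":0,"rz":-0.045,"grip":0},{"x":0,"y":-0.23,"z":0.02,"rx":0,"ry":0,"rz":-0.045,"grip":0},{"x":0,"y":-0.23,"z":0.02,"rx":0,"ry":0,"rz":-0.045,"grip":0},{"x":0,"y":-0.23,"z":0.02,"rx":0,"ry":0,"rz":-0.045,"grip":0},{"x":0,"y":-0.23,"z":0.02,"rx":0,"ry":0,"rz":-0.045,"grip":0},{"x":0,"y":0,"z":0,"rx":0,"ry":0,"rz":0,"grip":0},{"x":0,"y":0,"z":0,"rx":0,"ry":0,"rz":0,"grip":0},{"x":0,"y":0,"z":0,"rx":0,"ry":0,"rz":0,"grip":0}])

```text
t: 15.2
tcp_pos: [0.4594, -0.1741, 0.3063]
ee_rot: [0.995, 0.105, -0.001, -0.001]
ft_force: [0.1, 0.3, -0.5]
grip_width: 0.0853
finger_force: 0.0
```

```bash
python3 - <<'E'
from h import *
s=telemetry.get_state(); print(s["tcp_pos"],s["ee_rot"],s["qpos"].round(2))
w=cams.capture("wrist"); cv2.imwrite("pics/wrist5.png",w)
E
```

```text
[ 0.45941625 -0.174098    0.30631557] [ 9.94511228e-01  1.04624313e-01 -7.03663730e-04 -8.21596696e-04] [-0.6  -0.08  1.67  0.    1.55  0.76]
```

View pics/wrist5.png

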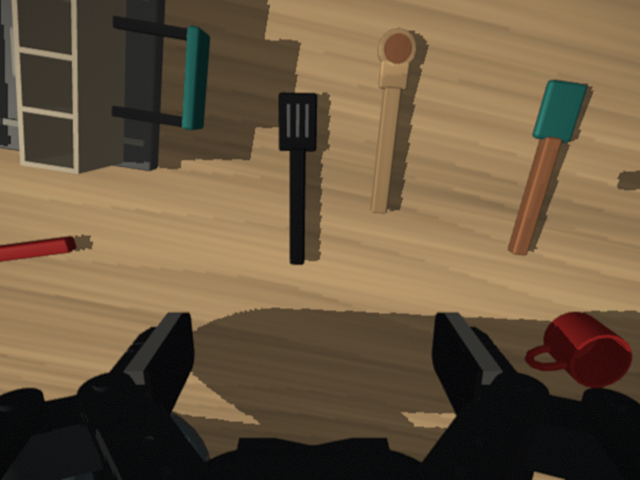

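The wrist view shows all three clearly. Turner: bare end (297,263), neck (297,151). Spoon: bare end (379,211), neck (391,88). Scraper: bare end (517,252), neck (554,140). The push bar is at (196,78), and the red decoy handle at (75,242) is separate.

```bash
python3 - <<'E'
from h import *
K,T=cam("wrist")
for n,e,k,h in [("turner",(297,263),(297,151),(297,94)),("spoon",(379,211),(391,88),(399,30)),("scraper",(517,252),(554,140),(568,81))]:
    e,k=onz(K,T,e,.018),onz(K,T,k,.018); h=onz(K,T,h,.014); d=(k-e)[:2]; L=np.linalg.norm(d); d/=L
    print(n,"end",e.round(4),"handle",L.round(4),"total",np.linalg.norm(h-e).round(3),"hdg",np.degrees(np.arctan2(d[1],d[0])).round(1),"grasp100",(e[:2]+d*.100).round(4),"from neck",(k[:2]-d*.033).round(4))
t=cv2.imread("pics/top0.png");K,T=cam("top")
cr=lambda p:(p[0]/2.5+170,p[1]/2.5+165)
P=[onz(K,T,cr(p),.116)[:2] for p in [(314,126),(356,123),(366,286),(324,288)]]; P=np.array(P); print(P.round(3),P.mean(0).round(4)); d=(P[0]+P[1]-P[2]-P[3]); print("caddy x hdg",np.degrees(np.arctan2(d[1],d[0])),np.linalg.norm(d)/2)
b=np.array([onz(K,T,cr(p),.076)[:2] for p in [(427,167),(430,242)]]); print("bar",b, b.mean(0))
K,T=cam("wrist")
for p in [(78,170),(22,164),(78,118),(21,107),(75,60),(18,50)]: print(onz(K,T,p,.116)[:2].round(4),end=" ")
print("bar",[onz(K,T,p,.076)[:2].round(4) for p in [(209,35),(187,27),(205,127),(184,127)]])
E
```

```text
turner end [ 0.3642 -0.1748  0.018 ] handle 0.1305 total 0.19 hdg 11.3 grasp100 [ 0.4622 -0.1552] from neck [ 0.4598 -0.1556]
spoon end [ 0.4457 -0.2541  0.018 ] handle 0.1322 total 0.188 hdg 9.2 grasp100 [ 0.5444 -0.2381] from neck [ 0.5436 -0.2382]
scraper end [ 0.4316 -0.4258  0.018 ] handle 0.1302 total 0.191 hdg 2.5 grasp100 [ 0.5315 -0.4214] from neck [ 0.5286 -0.4215]
[[0.623 0.09 ]
 [0.626 0.041]
 [0.438 0.032]
 [0.436 0.08 ]] [0.531  0.0609]
caddy x hdg 2.9366539139981596 0.18762254843760626
bar [[ 0.58000324 -0.04161862]
 [ 0.49112126 -0.04355406]] [ 0.53556225 -0.04258634]
[0.4451 0.0327] [0.4402 0.0806] [0.4892 0.0346] [0.4882 0.0816] [0.5342 0.0389] [0.5323 0.0841] bar [array([ 0.5798, -0.0544]), array([ 0.5821, -0.0346]), array([ 0.501 , -0.0613]), array([ 0.4969, -0.0419])]
```

Emit:
send_rows(deltas=[{"x":0.046,"y":0.191,"z":-0.3,"rx":0,"ry":0,"rz":-0.004,"grip":0.4},{"x":0,"y":0,"z":-0.45,"rx":0,"ry":0,"rz":0,"grip":0.4},{"x":0,"y":0,"z":-0.45,"rx":0,"ry":0,"rz":0,"grip":0.4},{"x":0,"y":0,"z":-0.45,"rx":0,"ry":0,"rz":0,"grip":0.4},{"x":0,"y":0,"z":-0.45,"rx":0,"ry":0,"rz":0,"grip":0.4},{"x":0,"y":0,"z":-0.4,"rx":0,"ry":0,"rz":0,"grip":0.4},{"x":0,"y":0,"z":-0.3,"rx":0,"ry":0,"rz":0,"grip":0.4},{"x":0,"y":0,"z":-0.1,"rx":0,"ry":0,"rz":0,"grip":0.4},{"x":0,"y":0,"z":-0.05,"rx":0,"ry":0,"rz":0,"grip":0.4},{"x":0,"y":0,"z":0,"rx":0,"ry":0,"rz":0,"grip":0.4},{"x":0,"y":0,"z":0,"rx":0,"ry":0,"rz":0,"grip":0.4}], squeeze=60)

```text
t: 16.35
tcp_pos: [0.4657, -0.1567, 0.014]
ee_rot: [0.995, 0.097, 0.001, 0.001]
ft_force: [-0.4, 0.3, 0.1]
grip_width: 0.0514
finger_force: 0.0
```

Emit:
send_rows(deltas=[{"x":0,"y":0,"z":-0.08,"rx":0,"ry":0,"rz":0,"grip":0.4},{"x":0,"y":0,"z":-0.08,"rx":0,"ry":0,"rz":0,"grip":0.4},{"x":0,"y":0,"z":-0.06,"rx":0,"ry":0,"rz":0,"grip":0.4},{"x":0,"y":0,"z":0,"rx":0,"ry":0,"rz":0,"grip":0.4},{"x":0,"y":0,"z":0,"rx":0,"ry":0,"rz":0,"grip":0.4}])

```text
t: 16.85
tcp_pos: [0.4641, -0.1559, -0.0099]
ee_rot: [0.995, 0.097, -0.0, -0.0]
ft_force: [-0.5, 0.3, 0.8]
grip_width: 0.0513
finger_force: 0.0
```

```bash
python3 - <<'E'
from h import *
s=telemetry.get_state(); print(s["tcp_pos"],s["ft_force"])
w=cams.capture("wrist"); cv2.imwrite("pics/wrist6.png",w); t=cams.capture("side"); cv2.imwrite("pics/side6.png",t)
K,T=cam("side"); u=proj(K,T,s["tcp_pos"]).astype(int)
c=t[u[1]-50:u[1]+50,u[0]-50:u[0]+50]
cv2.imwrite("pics/p6.png",np.hstack([cv2.resize(cv2.convertScaleAbs(w,alpha=1.6),(480,360)),cv2.resize(cv2.convertScaleAbs(c,alpha=1.6),(320,360))[:, :320]]))
E
```

```text
[ 0.4641038  -0.15587364 -0.0099294 ] [-0.50411256  0.32379917  0.77347838]
```

View pics/p6.png

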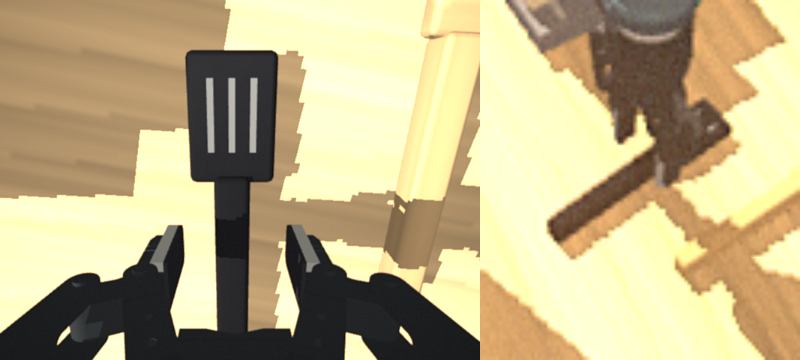

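The fingers straddle the turner handle in the wrist view at (232,260), with no counter contact at TCP z = -0.010. That confirms the tip offset. Lowering a little and closing.

Emit:
send_rows(deltas=[{"x":0,"y":0,"z":-0.05,"rx":0,"ry":0,"rz":0,"grip":0.4},{"x":0,"y":0,"z":-0.03,"rx":0,"ry":0,"rz":0,"grip":0.4},{"x":0,"y":0,"z":0,"rx":0,"ry":0,"rz":0,"grip":1},{"x":0,"y":0,"z":0,"rx":0,"ry":0,"rz":0,"grip":1},{"x":0,"y":0,"z":0,"rx":0,"ry":0,"rz":0,"grip":1},{"x":0,"y":0,"z":0,"rx":0,"ry":0,"rz":0,"grip":1},{"x":0,"y":0,"z":0,"rx":0,"ry":0,"rz":0,"grip":1}], squeeze=70)

```text
t: 17.65
tcp_pos: [0.4645, -0.1561, -0.0174]
ee_rot: [0.995, 0.097, 0.0, 0.0]
ft_force: [-1.1, -0.3, 2.3]
grip_width: 0.0159
finger_force: 69.2
```

```bash
cat >> h.py <<'E'
def plan(psi_t,n=15,head=93.):
    a=np.radians(head); z=np.array([np.cos(a),np.sin(a),0]); x=np.array([0,0,1.]); Rt=np.c_[x,np.cross(z,x),z]
    p=np.radians(psi_t); xi=np.array([np.cos(p),np.sin(p),0]); zi=np.array([0,0,-1.]); Ri=np.c_[xi,np.cross(zi,xi),zi]
    v=R.from_matrix(Rt@Ri.T).as_rotvec(); return np.degrees(np.linalg.norm(v)),v/np.pi/n, Rt
E
python3 - <<'E'
from h import *
print(plan(11.1))
E
```

```text
(np.float64(115.43896632299047), array([ 0.02819792, -0.02199103,  0.02343666]), array([[ 0.        ,  0.99862953, -0.05233596],
       [ 0.        ,  0.05233596,  0.99862953],
       [ 1.        , -0.        ,  0.        ]]))
```

Emit:
send_rows(deltas=[{"x":0,"y":0,"z":0.2,"rx":0,"ry":0,"rz":0,"grip":1},{"x":0,"y":0,"z":0.35,"rx":0,"ry":0,"rz":0,"grip":1},{"x":0,"y":0,"z":0.45,"rx":0,"ry":0,"rz":0,"grip":1},{"x":0,"y":0,"z":0.45,"rx":0,"ry":0,"rz":0,"grip":1},{"x":0,"y":0,"z":0.45,"rx":0,"ry":0,"rz":0,"grip":1},{"x":0,"y":0,"z":0.45,"rx":0,"ry":0,"rz":0,"grip":1},{"x":0,"y":0,"z":0.45,"rx":0,"ry":0,"rz":0,"grip":1},{"x":0,"y":0,"z":0.45,"rx":0,"ry":0,"rz":0,"grip":1},{"x":0,"y":0,"z":0.4,"rx":0,"ry":0,"rz":0,"grip":1},{"x":0,"y":0,"z":0,"rx":0,"ry":0,"rz":0,"grip":1}])

```text
t: 18.65
tcp_pos: [0.4666, -0.1573, 0.354]
ee_rot: [0.995, 0.097, 0.004, 0.003]
ft_force: [-0.1, -0.9, -0.2]
grip_width: 0.0162
finger_force: 68.8
```

Emit:
send_rows(deltas=[{"x":0,"y":0,"z":0,"rx":0.0282,"ry":-0.022,"rz":0.0234,"grip":1},{"x":0,"y":0,"z":0,"rx":0.0282,"ry":-0.022,"rz":0.0234,"grip":1},{"x":0,"y":0,"z":0,"rx":0.0282,"ry":-0.022,"rz":0.0234,"grip":1},{"x":0,"y":0,"z":0,"rx":0.0282,"ry":-0.022,"rz":0.0234,"grip":1},{"x":0,"y":0,"z":0,"rx":0.0282,"ry":-0.022,"rz":0.0234,"grip":1},{"x":0,"y":0,"z":0,"rx":0.0282,"ry":-0.022,"rz":0.0234,"grip":1},{"x":0,"y":0,"z":0,"rx":0.0282,"ry":-0.022,"rz":0.0234,"grip":1},{"x":0,"y":0,"z":0,"rx":0.0282,"ry":-0.022,"rz":0.0234,"grip":1},{"x":0,"y":0,"z":0,"rx":0.0282,"ry":-0.022,"rz":0.0234,"grip":1},{"x":0,"y":0,"z":0,"rx":0.0282,"ry":-0.022,"rz":0.0234,"grip":1},{"x":0,"y":0,"z":0,"rx":0.0282,"ry":-0.022,"rz":0.0234,"grip":1},{"x":0,"y":0,"z":0,"rx":0.0282,"ry":-0.022,"rz":0.0234,"grip":1},{"x":0,"y":0,"z":0,"rx":0.0282,"ry":-0.022,"rz":0.0234,"grip":1},{"x":0,"y":0,"z":0,"rx":0.0282,"ry":-0.022,"rz":0.0234,"grip":1},{"x":0,"y":0,"z":0,"rx":0.0282,"ry":-0.022,"rz":0.0234,"grip":1},{"x":0,"y":0,"z":0,"rx":0,"ry":0,"rz":0,"grip":1},{"x":0,"y":0,"z":0,"rx":0,"ry":0,"rz":0,"grip":1}])

```text
t: 20.35
tcp_pos: [0.4646, -0.1556, 0.3461]
ee_rot: [-0.488, -0.511, -0.487, 0.514]
ft_force: [-1.0, -0.1, -0.0]
grip_width: 0.0155
finger_force: 72.7
```

```bash
cat >> h.py <<'E'
def status(head=93.,well=None,back=.0264,g=.102):
    s=telemetry.get_state(); Rm=R.from_quat(s["ee_rot"]).as_matrix(); Rt=plan(0,1,head)[2]
    print("t",s["t"],"tcp",s["tcp_pos"].round(4),"q",s["qpos"].round(2),"F",s["ft_force"].round(1),"w",round(s["grip_width"],4),round(s["finger_force"],1))
    print("rot left (shares)",(R.from_matrix(Rt@Rm.T).as_rotvec()/np.pi).round(4))
    if well is not None:
        o=np.array([.534,.0612,.04]); a=np.radians(head-90); w=o+(-.069+.046*well)*np.array([np.cos(a),np.sin(a),0])
        print("to seat (m)",(w+Rm[:,2]*back+[0,0,g]-s["tcp_pos"]).round(4))
E
python3 - <<'E'
from h import *
status(well=3)
w=cams.capture("wrist"); cv2.imwrite("pics/wrist7.png",w); t=cams.capture("side"); cv2.imwrite("pics/side7.png",t); cv2.imwrite("pics/top7.png",cams.capture("top"))
E
```

```text
t 20.35 tcp [ 0.4646 -0.1556  0.3461] q [-0.98  0.66  1.39  0.92  2.43 -0.78] F [-1.  -0.1 -0. ] w 0.0155 72.7
rot left (shares) [-0.0003 -0.0011  0.0006]
to seat (m) [ 0.137   0.2468 -0.2041]
```

Emit:
send_rows(deltas=[{"x":0.171,"y":0.308,"z":0,"rx":0,"ry":0,"rz":0,"grip":1},{"x":0.171,"y":0.308,"z":0,"rx":0,"ry":0,"rz":0,"grip":1},{"x":0.171,"y":0.308,"z":0,"rx":0,"ry":0,"rz":0,"grip":1},{"x":0.171,"y":0.308,"z":0,"rx":0,"ry":0,"rz":0,"grip":1},{"x":0.171,"y":0.308,"z":0,"rx":0,"ry":0,"rz":0,"grip":1},{"x":0.171,"y":0.308,"z":0,"rx":0,"ry":0,"rz":0,"grip":1},{"x":0.171,"y":0.308,"z":0,"rx":0,"ry":0,"rz":0,"grip":1},{"x":0.171,"y":0.308,"z":0,"rx":0,"ry":0,"rz":0,"grip":1},{"x":0,"y":0,"z":-0.32,"rx":0,"ry":0,"rz":0,"grip":1},{"x":0,"y":0,"z":-0.32,"rx":0,"ry":0,"rz":0,"grip":1},{"x":0,"y":0,"z":-0.3,"rx":0,"ry":0,"rz":0,"grip":1},{"x":0,"y":0,"z":0,"rx":0,"ry":0,"rz":0,"grip":1},{"x":0,"y":0,"z":0,"rx":0,"ry":0,"rz":0,"grip":1},{"x":0,"y":0,"z":0,"rx":0,"ry":0,"rz":0,"grip":1}])

```text
t: 21.9
tcp_pos: [0.6018, 0.0897, 0.2557]
ee_rot: [0.487, 0.514, 0.488, -0.511]
ft_force: [0.3, -0.2, -0.1]
grip_width: 0.0152
finger_force: 72.7
```

```bash
python3 - <<'E'
from h import *
status(well=3)
t=cams.capture("side"); cv2.imwrite("pics/side8.png",t); p=cams.capture("top"); cv2.imwrite("pics/top8.png",p)
K,T=cam("side"); u=proj(K,T,[.56,.06,.15]).astype(int)
a=cv2.resize(t[u[1]-90:u[1]+90,u[0]-80:u[0]+80],(480,540),interpolation=cv2.INTER_CUBIC)
K,T=cam("top"); u=proj(K,T,[.56,.04,.1]).astype(int)
b=cv2.resize(p[u[1]-90:u[1]+90,u[0]-50:u[0]+50],(300,540),interpolation=cv2.INTER_CUBIC)
cv2.imwrite("pics/p8.png",cv2.convertScaleAbs(np.hstack([a,b]),alpha=1.4))
E
```

```text
t 21.9 tcp [0.6018 0.0897 0.2557] q [-0.57  0.75  1.46  1.17  2.05 -0.75] F [ 0.3 -0.2 -0.1] w 0.0152 72.7
rot left (shares) [0.0003 0.0011 0.0006]
to seat (m) [-0.0002  0.0015 -0.1137]
```

View pics/p8.png

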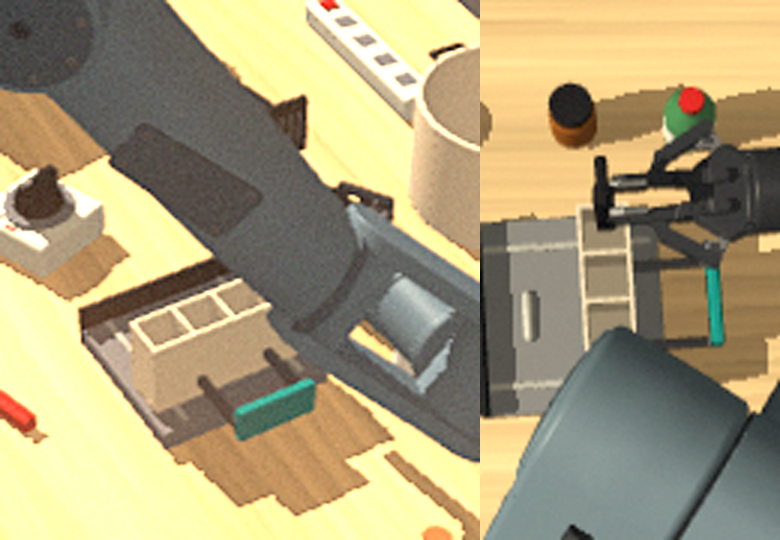

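Side view: forearm clear of everything, caddy wells open at (185,325). Top view: turner head at (600,192) over well 3, with the bottle at (690,105) clear of the finger linkage. Checking the head's position numerically before lowering.

```bash
python3 - <<'E'
from h import *
K,T=cam("top"); u=proj(K,T,[.56,.04,.1]).astype(int); o=u-[50,90]
for c in [(598,158),(600,225),(600,192)]:
    p=o+np.array([(c[0]-480)/3,c[1]/3]); print(onz(K,T,p,.349).round(4))
E
```

```text
[0.6178 0.0647 0.349 ]
[0.5632 0.0636 0.349 ]
[0.59   0.0634 0.349 ]
```

Emit:
send_rows(deltas=[{"x":0,"y":0.015,"z":-0.2,"rx":0,"ry":0,"rz":0,"grip":1},{"x":0,"y":0,"z":-0.15,"rx":0,"ry":0,"rz":0,"grip":1},{"x":0,"y":0,"z":0,"rx":0,"ry":0,"rz":0,"grip":1}])

```text
t: 22.3
tcp_pos: [0.6006, 0.0922, 0.217]
ee_rot: [-0.487, -0.512, -0.487, 0.514]
ft_force: [-0.4, -0.5, -1.0]
grip_width: 0.0155
finger_force: 72.7
```

```bash
python3 - <<'E'
from h import *
K,T=cam("top"); p=cams.capture("top"); cv2.imwrite("pics/top9.png",p); s=telemetry.get_state()
u=proj(K,T,s["tcp_pos"]+[0.0014,-.026,.08]); print(u)
x,y=u.astype(int); print(cv2.cvtColor(p,cv2.COLOR_BGR2GRAY)[y-14:y+15,x-9:x+10])
E
```

```text
[302.39752346 210.11157127]
[[ 97  84  82 108 125 141  98  97 143 141 141 142 142 142 143 143 142 142
  142]
 [144 144 144 144 146 144 145 145 145 145 145 144 145 144 144 146 146 146
  145]
 [148 147 148 148 147 147 148 148 148 149 147 148 149 149 148 148 150 148
  149]
 [148 148 147 146 148 148 147 148 148 148 148 147 148 148 148 148 148 148
  148]
 [148 148 149 148 149 149 149 150 149 149 149 149 149 148 149 148 150 149
  149]
 [151 151 152 150 151 151 151 152 147 143 147 152 151 152 152 153 153 152
  151]
 [150 151 151 150 152 150 150 147 110  80 112 142 150 152 151 150 151 150
  151]
 [147 147 148 148 149 149 148 115  27  22  22  86 149 149 149 149 149 150
  149]
 [149 149 149 148 150 150 149  95  26  25  21  80 150 151 151 151 150 150
  150]
 [149 150 149 151 150 150 151 117  27  28  23  51 150 150 150 151 151 151
  151]
 [149 149 149 149 149 150 151 122  32  25  20  46 149 149 151 150 151 151
  150]
 [147 147 147 147 147 148 147 120  30  25  26  20 149 148 144 145 144 141
  142]
 [147 148 149 148 149 149 149 128  30  26  21  16 146 143 119 118 118  91
   89]
 [150 150 151 150 1
[... 577 characters left out ...]
  29  27  28  23  14  16  12  93  91  91  92
  167]
 [151 151 166 126  77  77  76  42  25  27  26  22  17  14  88  89  89  89
  167]
 [149 149 163 126  76  77  79  39  15  22  21  15  16  15  64  78  78  73
  154]
 [ 86  84 150 130  78  78  79  51  19  12  11   9  22  76  92  98  98  51
   62]
 [103 100 154 148  76  82  81  57  19  19  15  15  45 141 141 141 137  82
   82]
 [101 101 151 147  82  96  99  87  17  17  14  13  50 119 119 120  96  61
   65]
 [101  99 137 148  87 101 101 100  15  15  12  18  41  55  41  40  42  37
   41]
 [101 100 137 150  88 100  99 101  24  13  12  27  22  27  40  42  40  33
   39]
 [100 100 137 167  86 101 100 100  47  12   6   9   8  16  34  48  41  43
   45]]
```

Emit:
send_rows(deltas=[{"x":0,"y":0,"z":-0.2,"rx":0,"ry":0,"rz":0,"grip":1},{"x":0,"y":0,"z":-0.2,"rx":0,"ry":0,"rz":0,"grip":1},{"x":0,"y":0,"z":-0.2,"rx":0,"ry":0,"rz":0,"grip":1},{"x":0,"y":0,"z":-0.08,"rx":0,"ry":0,"rz":0,"grip":1},{"x":0,"y":0,"z":0,"rx":0,"ry":0,"rz":0,"grip":1},{"x":0,"y":0,"z":0,"rx":0,"ry":0,"rz":0,"grip":1}])

```text
t: 22.95
tcp_pos: [0.6015, 0.0917, 0.1513]
ee_rot: [0.487, 0.513, 0.487, -0.513]
ft_force: [-1.4, -1.2, -0.6]
grip_width: 0.0157
finger_force: 72.7
```

```bash
python3 - <<'E'
from h import *
status(well=3)
E
```

```text
t 22.95 tcp [0.6015 0.0917 0.1513] q [-0.57  0.94  1.41  1.11  2.   -0.88] F [-1.4 -1.2 -0.6] w 0.0157 72.7
rot left (shares) [-0.0002  0.0003  0.0004]
to seat (m) [ 0.     -0.0005 -0.0093]
```

Emit:
send_rows(deltas=[{"x":0,"y":0,"z":-0.05,"rx":0,"ry":0,"rz":0,"grip":1},{"x":0,"y":0,"z":-0.03,"rx":0,"ry":0,"rz":0,"grip":1},{"x":0,"y":0,"z":0,"rx":0,"ry":0,"rz":0,"grip":1},{"x":0,"y":0,"z":0,"rx":0,"ry":0,"rz":0,"grip":1}])

```text
t: 23.35
tcp_pos: [0.6016, 0.0914, 0.1448]
ee_rot: [0.485, 0.513, 0.489, -0.513]
ft_force: [-0.6, -1.2, 6.6]
grip_width: 0.0155
finger_force: 72.8
```

It's touching the floor. Releasing with a part opening and backing straight out.

Emit:
send_rows(deltas=[{"x":0,"y":0,"z":0.01,"rx":0,"ry":0,"rz":0,"grip":0.75},{"x":0,"y":0,"z":0,"rx":0,"ry":0,"rz":0,"grip":0.65},{"x":0,"y":0,"z":0,"rx":0,"ry":0,"rz":0,"grip":0.65},{"x":0,"y":0,"z":0,"rx":0,"ry":0,"rz":0,"grip":0.65},{"x":0.005,"y":-0.1,"z":0,"rx":0,"ry":0,"rz":0,"grip":0.65},{"x":0.01,"y":-0.2,"z":0,"rx":0,"ry":0,"rz":0,"grip":0.65},{"x":0.015,"y":-0.3,"z":0,"rx":0,"ry":0,"rz":0,"grip":0.65},{"x":0.015,"y":-0.3,"z":0,"rx":0,"ry":0,"rz":0,"grip":0.65},{"x":0,"y":0,"z":0,"rx":0,"ry":0,"rz":0,"grip":0.65}])

```text
t: 24.25
tcp_pos: [0.6067, -0.0038, 0.1436]
ee_rot: [0.488, 0.512, 0.489, -0.51]
ft_force: [0.1, -0.4, 0.6]
grip_width: 0.0296
finger_force: 0.0
```

```bash
python3 - <<'E'
from h import *
status(well=3)
p=cams.capture("top"); cv2.imwrite("pics/top10.png",p); w=cams.capture("wrist"); cv2.imwrite("pics/wrist10.png",w)
K,T=cam("top"); u=proj(K,T,[.6029,.0648,.235]); v=proj(K,T,[.6029,.0648,.116]); print("head top pred",u,"rim",v)
x,y=u.astype(int); g=cv2.cvtColor(p,cv2.COLOR_BGR2GRAY); m=(g[y-25:y+30,x-25:x+25]<45).astype(np.uint8)
for r in m[::2]: print("".join(".#"[q] for q in r))
E
```

```text
t 24.25 tcp [ 0.6067 -0.0038  0.1436] q [-0.68  1.01  1.27  1.05  2.09 -0.86] F [ 0.1 -0.4  0.6] w 0.0296 0.0
rot left (shares) [0.0004 0.0008 0.002 ]
to seat (m) [-0.005   0.0949 -0.0017]
head top pred [303.43547486 214.54994509] rim [304.37513824 222.25313875]
.............###########..........................
..................#####...........................
................######............................
.................#................................
..................................................
..................................................
..................................................
..................................................
..................................................
..................................................
........................###.......................
........................###.......................
........................###.......................
........................####......................
.......................######.....................
.......................######.....................
.......................#######....................
........................######....................
........................######....................
........................######....................
.........................###......................
..................................................
..........................................#.......
....................................##############
....................................####..........
..................................................
..................................................
..................................................
```

```bash
python3 - <<'E'
from h import *
for p in (9.2,2.5): print(p,plan(p)[:2])
E
```

```text
9.2 (np.float64(116.48735686457283), array([ 0.02792198, -0.02253019,  0.02396064]))
2.5 (np.float64(120.28909377600856), array([ 0.02688722, -0.02442263,  0.02579633]))
```

Emit:
send_rows(deltas=[{"x":0,"y":-0.25,"z":0.4,"rx":0,"ry":0,"rz":0,"grip":0.65},{"x":0,"y":-0.25,"z":0.4,"rx":0,"ry":0,"rz":0,"grip":0.65},{"x":0,"y":-0.25,"z":0.4,"rx":0,"ry":0,"rz":0,"grip":0.65},{"x":0,"y":-0.25,"z":0.4,"rx":0,"ry":0,"rz":0,"grip":0.65},{"x":0,"y":0,"z":0,"rx":0,"ry":0,"rz":0,"grip":0.5}])

```text
t: 24.85
tcp_pos: [0.6064, -0.1015, 0.3091]
ee_rot: [0.487, 0.516, 0.488, -0.508]
ft_force: [0.7, -0.2, -0.2]
grip_width: 0.0418
finger_force: 0.0
```

Emit:
send_rows(deltas=[{"x":-0.057,"y":-0.09,"z":0,"rx":-0.0279,"ry":0.0225,"rz":-0.024,"grip":0.4},{"x":-0.057,"y":-0.09,"z":0,"rx":-0.0279,"ry":0.0225,"rz":-0.024,"grip":0.4},{"x":-0.057,"y":-0.09,"z":0,"rx":-0.0279,"ry":0.0225,"rz":-0.024,"grip":0.4},{"x":-0.057,"y":-0.09,"z":0,"rx":-0.0279,"ry":0.0225,"rz":-0.024,"grip":0.4},{"x":-0.057,"y":-0.09,"z":0,"rx":-0.0279,"ry":0.0225,"rz":-0.024,"grip":0.4},{"x":-0.057,"y":-0.09,"z":0,"rx":-0.0279,"ry":0.0225,"rz":-0.024,"grip":0.4},{"x":-0.057,"y":-0.09,"z":0,"rx":-0.0279,"ry":0.0225,"rz":-0.024,"grip":0.4},{"x":-0.057,"y":-0.09,"z":0,"rx":-0.0279,"ry":0.0225,"rz":-0.024,"grip":0.4},{"x":-0.057,"y":-0.09,"z":0,"rx":-0.0279,"ry":0.0225,"rz":-0.024,"grip":0.4},{"x":-0.057,"y":-0.09,"z":0,"rx":-0.0279,"ry":0.0225,"rz":-0.024,"grip":0.4},{"x":-0.057,"y":-0.09,"z":0,"rx":-0.0279,"ry":0.0225,"rz":-0.024,"grip":0.4},{"x":-0.057,"y":-0.09,"z":0,"rx":-0.0279,"ry":0.0225,"rz":-0.024,"grip":0.4},{"x":-0.057,"y":-0.09,"z":0,"rx":-0.0279,"ry":0.0225,"rz":-0.024,"grip":0.4},{"x":-0.057,"y":-0.09,"z":0,"rx":-0.0279,"ry":0.0225,"rz":-0.024,"grip":0.4},{"x":-0.057,"y":-0.09,"z":0,"rx":-0.0279,"ry":0.0225,"rz":-0.024,"grip":0.4},{"x":0,"y":0,"z":0,"rx":0,"ry":0,"rz":0,"grip":0.4},{"x":0,"y":0,"z":0,"rx":0,"ry":0,"rz":0,"grip":0.4},{"x":0,"y":0,"z":0,"rx":0,"ry":0,"rz":0,"grip":0.4}])

```text
t: 26.65
tcp_pos: [0.5198, -0.2328, 0.3025]
ee_rot: [0.997, 0.081, 0.001, -0.0]
ft_force: [0.3, -0.4, -0.3]
grip_width: 0.0514
finger_force: 0.0
```

```bash
cat >> h.py <<'E'
def downleft(psi):
    s=telemetry.get_state(); Rm=R.from_quat(s["ee_rot"]).as_matrix(); p=np.radians(psi); x=np.array([np.cos(p),np.sin(p),0]); z=np.array([0,0,-1.])
    return (R.from_matrix(np.c_[x,np.cross(z,x),z]@Rm.T).as_rotvec()/np.pi).round(4)
def handle(w,K,T,guess,hdg,hue,smin,L=.09):
    """centre line of handle: pixels of its colour near guess (z .018)"""
    hsv=cv2.cvtColor(w,cv2.COLOR_BGR2HSV); return hsv
E
python3 - <<'E'
from h import *
status(); print(downleft(9.2))
w=cams.capture("wrist"); cv2.imwrite("pics/wrist11.png",w); p=cams.capture("top"); cv2.imwrite("pics/top11.png",p)
K,T=cam("wrist")
E0=[("spoon",[.4457,-.2541],9.2),("scraper",[.4316,-.4258],2.5)]
for n,e,h in E0:
    d=np.array([np.cos(np.radians(h)),np.sin(np.radians(h))]); print(n,[proj(K,T,np.r_[np.array(e)+d*k,.018]).round(1) for k in (0,.1,.133)])
k=proj(K,T,[.5444,-.2381,.018]).astype(int)
g=cv2.cvtColor(w,cv2.COLOR_BGR2HSV)
for dv in (-40,-10,20,50): print(k[1]+dv,k[0]-40,[tuple(int(z) for z in q) for q in g[k[1]+dv,k[0]-40:k[0]+40:4]])
E
```

```text
t 26.65 tcp [ 0.5198 -0.2328  0.3025] q [-0.63  0.1   1.5   0.    1.54  0.78] F [ 0.3 -0.4 -0.3] w 0.0514 0.0
rot left (shares) [ 0.4182 -0.3372  0.3594]
[-0.0003  0.0008 -0.0003]
spoon [array([320. , 251.2]), array([320.3, 164.7]), array([320.4, 133.6])]
scraper [array([459.5, 283.8]), array([478.8, 202.1]), array([485.8, 172.9])]
124 280 [(18, 108, 170), (17, 107, 169), (17, 108, 168), (17, 108, 166), (17, 108, 166), (17, 108, 165), (17, 107, 165), (17, 105, 165), (17, 115, 166), (17, 115, 148), (17, 115, 146), (17, 116, 145), (17, 115, 144), (17, 115, 144), (17, 116, 103), (17, 106, 87), (17, 107, 88), (17, 107, 86), (17, 107, 171), (17, 108, 170)]
154 280 [(17, 108, 175), (17, 108, 173), (17, 108, 172), (17, 107, 171), (17, 107, 169), (17, 107, 170), (17, 107, 170), (17, 107, 172), (18, 107, 172), (17, 117, 161), (17, 116, 150), (17, 115, 149), (17, 116, 143), (18, 107, 81), (17, 106, 84), (18, 104, 83), (18, 107, 81), (17, 108, 142), (17, 106, 156), (17, 106, 156)]
184 280 [(17, 107, 153), (17, 106, 154), (17, 109, 155), (17, 109, 157), (17, 108, 160), (17, 105, 162), (17, 107, 150), (17, 108, 153), (17, 108, 156), (17, 117, 157), (17, 118, 147), (17, 114, 147), (17, 117, 126), (17, 103, 84), (17, 106, 84), (18, 104, 83), (17, 106, 89), (17, 106, 161), (17, 108, 160), (17, 107, 160)]
214 280 [(17, 108, 144), (17, 107, 145), (18, 106, 142), (17, 108, 142), (17, 106, 144), (17, 107, 146), (17, 107, 148), (17, 107, 150), (17, 107, 152), (17, 117, 148), (17, 118, 143), (17, 117, 144), (17, 118, 102), (17, 103, 77), (17, 109, 75), (17, 105, 75), (17, 109, 115), (18, 109, 148), (17, 108, 151), (17, 107, 152)]
```

The spoon is where it was measured (handle centre at pixel column 322, predicted 320). Descending and gripping.

Emit:
send_rows(deltas=[{"x":0.25,"y":-0.06,"z":-0.3,"rx":0,"ry":0,"rz":0,"grip":0.4},{"x":0,"y":0,"z":-0.45,"rx":0,"ry":0,"rz":0,"grip":0.4},{"x":0,"y":0,"z":-0.45,"rx":0,"ry":0,"rz":0,"grip":0.4},{"x":0,"y":0,"z":-0.45,"rx":0,"ry":0,"rz":0,"grip":0.4},{"x":0,"y":0,"z":-0.45,"rx":0,"ry":0,"rz":0,"grip":0.4},{"x":0,"y":0,"z":-0.45,"rx":0,"ry":0,"rz":0,"grip":0.4},{"x":0,"y":0,"z":-0.3,"rx":0,"ry":0,"rz":0,"grip":0.4},{"x":0,"y":0,"z":-0.2,"rx":0,"ry":0,"rz":0,"grip":0.4},{"x":0,"y":0,"z":-0.1,"rx":0,"ry":0,"rz":0,"grip":0.4},{"x":0,"y":0,"z":-0.05,"rx":0,"ry":0,"rz":0,"grip":0.4},{"x":0,"y":0,"z":0,"rx":0,"ry":0,"rz":0,"grip":0.4},{"x":0,"y":0,"z":0,"rx":0,"ry":0,"rz":0,"grip":0.4}])

```text
t: 27.95
tcp_pos: [0.546, -0.2399, -0.0153]
ee_rot: [0.997, 0.08, 0.002, 0.002]
ft_force: [0.2, -0.2, 0.1]
grip_width: 0.0515
finger_force: 0.0
```

Emit:
send_rows(deltas=[{"x":0,"y":0,"z":0,"rx":0,"ry":0,"rz":0,"grip":1},{"x":0,"y":0,"z":0,"rx":0,"ry":0,"rz":0,"grip":1},{"x":0,"y":0,"z":0,"rx":0,"ry":0,"rz":0,"grip":1},{"x":0,"y":0,"z":0,"rx":0,"ry":0,"rz":0,"grip":1},{"x":0,"y":0,"z":0,"rx":0,"ry":0,"rz":0,"grip":1}], squeeze=70)

```text
t: 28.45
tcp_pos: [0.5459, -0.2395, -0.0153]
ee_rot: [0.997, 0.08, 0.002, 0.002]
ft_force: [-2.1, 0.6, 5.6]
grip_width: 0.0156
finger_force: 68.9
```

```bash
python3 - <<'E'
from h import *
status(); 
E
```

```text
t 28.45 tcp [ 0.5459 -0.2395 -0.0153] q [-0.61  0.5   1.68  0.    0.95  0.8 ] F [-2.1  0.6  5.6] w 0.0156 68.9
rot left (shares) [ 0.4185 -0.3366  0.3608]
```

Emit:
send_rows(deltas=[{"x":0,"y":0,"z":0.2,"rx":0,"ry":0,"rz":0,"grip":1},{"x":0,"y":0,"z":0.35,"rx":0,"ry":0,"rz":0,"grip":1},{"x":0,"y":0,"z":0.45,"rx":0,"ry":0,"rz":0,"grip":1},{"x":0,"y":0,"z":0.45,"rx":0,"ry":0,"rz":0,"grip":1},{"x":0,"y":0,"z":0.45,"rx":0,"ry":0,"rz":0,"grip":1},{"x":0,"y":0,"z":0.45,"rx":0,"ry":0,"rz":0,"grip":1},{"x":0,"y":0,"z":0.45,"rx":0,"ry":0,"rz":0,"grip":1},{"x":0,"y":0,"z":0.45,"rx":0,"ry":0,"rz":0,"grip":1},{"x":0,"y":0,"z":0.45,"rx":0,"ry":0,"rz":0,"grip":1},{"x":0,"y":0,"z":0,"rx":0,"ry":0,"rz":0,"grip":1}])

```text
t: 29.45
tcp_pos: [0.5475, -0.2405, 0.362]
ee_rot: [0.997, 0.08, 0.007, 0.005]
ft_force: [1.1, -0.7, -0.2]
grip_width: 0.0155
finger_force: 68.7
```

Emit:
send_rows(deltas=[{"x":-0.024,"y":0.216,"z":0,"rx":0.0279,"ry":-0.0225,"rz":0.024,"grip":1},{"x":-0.024,"y":0.216,"z":0,"rx":0.0279,"ry":-0.0225,"rz":0.024,"grip":1},{"x":-0.024,"y":0.216,"z":0,"rx":0.0279,"ry":-0.0225,"rz":0.024,"grip":1},{"x":-0.024,"y":0.216,"z":0,"rx":0.0279,"ry":-0.0225,"rz":0.024,"grip":1},{"x":-0.024,"y":0.216,"z":0,"rx":0.0279,"ry":-0.0225,"rz":0.024,"grip":1},{"x":-0.024,"y":0.216,"z":0,"rx":0.0279,"ry":-0.0225,"rz":0.024,"grip":1},{"x":-0.024,"y":0.216,"z":0,"rx":0.0279,"ry":-0.0225,"rz":0.024,"grip":1},{"x":-0.024,"y":0.216,"z":0,"rx":0.0279,"ry":-0.0225,"rz":0.024,"grip":1},{"x":-0.024,"y":0.216,"z":0,"rx":0.0279,"ry":-0.0225,"rz":0.024,"grip":1},{"x":-0.024,"y":0.216,"z":0,"rx":0.0279,"ry":-0.0225,"rz":0.024,"grip":1},{"x":-0.024,"y":0.216,"z":0,"rx":0.0279,"ry":-0.0225,"rz":0.024,"grip":1},{"x":-0.024,"y":0.216,"z":0,"rx":0.0279,"ry":-0.0225,"rz":0.024,"grip":1},{"x":-0.024,"y":0.216,"z":0,"rx":0.0279,"ry":-0.0225,"rz":0.024,"grip":1},{"x":-0.024,"y":0.216,"z":0,"rx":0.0279,"ry":-0.0225,"rz":0.024,"grip":1},{"x":-0.024,"y":0.216,"z":0,"rx":0.0279,"ry":-0.0225,"rz":0.024,"grip":1},{"x":0,"y":0,"z":0,"rx":0,"ry":0,"rz":0,"grip":1},{"x":0,"y":0,"z":0,"rx":0,"ry":0,"rz":0,"grip":1}])

```text
t: 31.15
tcp_pos: [0.5091, 0.0854, 0.3525]
ee_rot: [-0.488, -0.512, -0.486, 0.514]
ft_force: [1.2, 0.1, 0.4]
grip_width: 0.0151
finger_force: 68.7
```

```bash
cat >> h.py <<'E'
def topmask(name,P,f,n=25):
    p=cams.capture("top"); cv2.imwrite(f"pics/{name}.png",p); K,T=cam("top"); u=proj(K,T,P); print("pred",u.round(1)); x,y=u.astype(int)
    m=f(cv2.cvtColor(p,cv2.COLOR_BGR2HSV)[y-n:y+n,x-n:x+n].astype(int)).astype(int)
    for r in m[::2]: print("".join(".#"[q] for q in r))
E
python3 - <<'E'
from h import *
status(well=1,back=.0245,g=.1013)
w=cams.capture("wrist"); cv2.imwrite("pics/wrist12.png",w)
s=telemetry.get_state(); topmask("top12",s["tcp_pos"]+[.0012,-.0245,.094],lambda h:(abs(h[...,0]-12)<5)&(h[...,1]>135))
E
```

```text
t 31.15 tcp [0.5091 0.0854 0.3525] q [-0.66  0.46  1.7   1.13  2.15 -0.71] F [1.2 0.1 0.4] w 0.0151 68.7
rot left (shares) [-0.0002 -0.001   0.0003]
to seat (m) [ 0.0007 -0.0009 -0.2111]
pred [303.7 238. ]
..................................................
..................................................
..................................................
..................................................
..................................................
..................................................
..................................................
..................................................
..................................................
..................................................
..................................................
............................#.....................
............................#.....................
..................................................
.............................#....................
.............................#....................
.............................#....................
..................................................
..................................................
..................................................
..................................................
..................................................
..................................................
..................................................
..................................................
```

```bash
python3 - <<'E'
from h import *
w=cv2.imread("pics/wrist12.png"); K=np.array(cams.camera_params("wrist")["K"]); M=np.array(cams.camera_params("wrist")["mount"])
print([proj(K,M,p).round(0) for p in ([.032,0,-.03],[.072,0,-.03],[.094,0,-.03],[.072,.02,-.03])])
h=cv2.cvtColor(w,cv2.COLOR_BGR2HSV).astype(int)
u=proj(K,M,[.072,0,-.03]).astype(int)
m=(h[...,1]>135)&(h[...,2]>30)&(abs(h[...,0]-10)<6); p=np.argwhere(m[u[1]-60:u[1]+60,u[0]-80:u[0]+80]); print(u,len(p),p.mean(0)[::-1]+u-[80,60],p.std(0))
print([tuple(h[v,u[0]]) for v in range(max(0,u[1]-80),u[1]+120,10)])
E
```

```text
[array([314., 239.]), array([314., 122.]), array([314.,  48.]), array([375., 122.])]
[313 121] 5826 [314.27291452 128.00703742] [22.31250872 21.45754823]
[(np.int64(14), np.int64(117), np.int64(116)), (np.int64(14), np.int64(116), np.int64(99)), (np.int64(14), np.int64(118), np.int64(110)), (np.int64(16), np.int64(110), np.int64(118)), (np.int64(17), np.int64(108), np.int64(116)), (np.int64(12), np.int64(136), np.int64(92)), (np.int64(12), np.int64(141), np.int64(92)), (np.int64(12), np.int64(138), np.int64(94)), (np.int64(11), np.int64(140), np.int64(93)), (np.int64(11), np.int64(139), np.int64(92)), (np.int64(12), np.int64(137), np.int64(93)), (np.int64(11), np.int64(137), np.int64(93)), (np.int64(12), np.int64(137), np.int64(93)), (np.int64(11), np.int64(140), np.int64(93)), (np.int64(17), np.int64(111), np.int64(129)), (np.int64(17), np.int64(108), np.int64(128)), (np.int64(17), np.int64(110), np.int64(125)), (np.int64(17), np.int64(110), np.int64(114)), (np.int64(17), np.int64(111), np.int64(115)), (np.int64(17), np.int64(111), np.int64(113))]
```

The spoon is held straight: bowl at (314,128), predicted (314,122). Lowering it into well 1.

Emit:
send_rows(deltas=[{"x":0.007,"y":-0.009,"z":-0.3,"rx":0,"ry":0,"rz":0,"grip":1},{"x":0,"y":0,"z":-0.4,"rx":0,"ry":0,"rz":0,"grip":1},{"x":0,"y":0,"z":-0.3,"rx":0,"ry":0,"rz":0,"grip":1},{"x":0,"y":0,"z":-0.2,"rx":0,"ry":0,"rz":0,"grip":1},{"x":0,"y":0,"z":-0.2,"rx":0,"ry":0,"rz":0,"grip":1},{"x":0,"y":0,"z":-0.2,"rx":0,"ry":0,"rz":0,"grip":1},{"x":0,"y":0,"z":-0.2,"rx":0,"ry":0,"rz":0,"grip":1},{"x":0,"y":0,"z":-0.15,"rx":0,"ry":0,"rz":0,"grip":1},{"x":0,"y":0,"z":-0.05,"rx":0,"ry":0,"rz":0,"grip":1},{"x":0,"y":0,"z":0,"rx":0,"ry":0,"rz":0,"grip":1},{"x":0,"y":0,"z":0,"rx":0,"ry":0,"rz":0,"grip":1}])

```text
t: 32.35
tcp_pos: [0.5104, 0.0833, 0.1543]
ee_rot: [0.487, 0.513, 0.487, -0.512]
ft_force: [0.1, -0.0, -0.6]
grip_width: 0.0155
finger_force: 68.7
```

```bash
python3 - <<'E'
from h import *
status(well=1,back=.0245,g=.1013)
E
```

```text
t 32.35 tcp [0.5104 0.0833 0.1543] q [-0.66  0.83  1.64  0.98  1.99 -1.03] F [ 0.1 -0.  -0.6] w 0.0155 68.7
rot left (shares) [0.0002 0.0005 0.0006]
to seat (m) [-0.0006  0.0012 -0.013 ]
```

Emit:
send_rows(deltas=[{"x":0,"y":0,"z":-0.06,"rx":0,"ry":0,"rz":0,"grip":1},{"x":0,"y":0,"z":-0.04,"rx":0,"ry":0,"rz":0,"grip":1},{"x":0,"y":0,"z":0,"rx":0,"ry":0,"rz":0,"grip":1},{"x":0,"y":0,"z":0,"rx":0,"ry":0,"rz":0,"grip":1}])

```text
t: 32.75
tcp_pos: [0.5099, 0.0839, 0.1438]
ee_rot: [-0.487, -0.512, -0.487, 0.513]
ft_force: [0.1, -1.0, 2.1]
grip_width: 0.0155
finger_force: 68.8
```

Emit:
send_rows(deltas=[{"x":0,"y":0,"z":-0.01,"rx":0,"ry":0,"rz":0,"grip":0.75},{"x":0,"y":0,"z":0,"rx":0,"ry":0,"rz":0,"grip":0.65},{"x":0,"y":0,"z":0,"rx":0,"ry":0,"rz":0,"grip":0.65},{"x":0,"y":0,"z":0,"rx":0,"ry":0,"rz":0,"grip":0.65},{"x":0.005,"y":-0.1,"z":0,"rx":0,"ry":0,"rz":0,"grip":0.65},{"x":0.01,"y":-0.2,"z":0,"rx":0,"ry":0,"rz":0,"grip":0.65},{"x":0.015,"y":-0.3,"z":0,"rx":0,"ry":0,"rz":0,"grip":0.65},{"x":0.015,"y":-0.3,"z":0,"rx":0,"ry":0,"rz":0,"grip":0.65},{"x":0,"y":-0.2,"z":0.4,"rx":0,"ry":0,"rz":0,"grip":0.65},{"x":0,"y":-0.2,"z":0.4,"rx":0,"ry":0,"rz":0,"grip":0.65},{"x":0,"y":-0.2,"z":0.4,"rx":0,"ry":0,"rz":0,"grip":0.65},{"x":0,"y":-0.2,"z":0.4,"rx":0,"ry":0,"rz":0,"grip":0.65},{"x":0,"y":0,"z":0,"rx":0,"ry":0,"rz":0,"grip":0.5}])

```text
t: 34.05
tcp_pos: [0.5152, -0.091, 0.3071]
ee_rot: [0.487, 0.516, 0.488, -0.508]
ft_force: [0.4, 0.4, -0.2]
grip_width: 0.042
finger_force: 0.0
```

Emit:
send_rows(deltas=[{"x":0,"y":-0.21,"z":0,"rx":-0.0269,"ry":0.0244,"rz":-0.0258,"grip":0.4},{"x":0,"y":-0.21,"z":0,"rx":-0.0269,"ry":0.0244,"rz":-0.0258,"grip":0.4},{"x":0,"y":-0.21,"z":0,"rx":-0.0269,"ry":0.0244,"rz":-0.0258,"grip":0.4},{"x":0,"y":-0.21,"z":0,"rx":-0.0269,"ry":0.0244,"rz":-0.0258,"grip":0.4},{"x":0,"y":-0.21,"z":0,"rx":-0.0269,"ry":0.0244,"rz":-0.0258,"grip":0.4},{"x":0,"y":-0.21,"z":0,"rx":-0.0269,"ry":0.0244,"rz":-0.0258,"grip":0.4},{"x":0,"y":-0.21,"z":0,"rx":-0.0269,"ry":0.0244,"rz":-0.0258,"grip":0.4},{"x":0,"y":-0.21,"z":0,"rx":-0.0269,"ry":0.0244,"rz":-0.0258,"grip":0.4},{"x":0,"y":-0.21,"z":0,"rx":-0.0269,"ry":0.0244,"rz":-0.0258,"grip":0.4},{"x":0,"y":-0.21,"z":0,"rx":-0.0269,"ry":0.0244,"rz":-0.0258,"grip":0.4},{"x":0,"y":-0.21,"z":0,"rx":-0.0269,"ry":0.0244,"rz":-0.0258,"grip":0.4},{"x":0,"y":-0.21,"z":0,"rx":-0.0269,"ry":0.0244,"rz":-0.0258,"grip":0.4},{"x":0,"y":-0.21,"z":0,"rx":-0.0269,"ry":0.0244,"rz":-0.0258,"grip":0.4},{"x":0,"y":-0.21,"z":0,"rx":-0.0269,"ry":0.0244,"rz":-0.0258,"grip":0.4},{"x":0,"y":-0.21,"z":0,"rx":-0.0269,"ry":0.0244,"rz":-0.0258,"grip":0.4},{"x":0,"y":0,"z":0,"rx":0,"ry":0,"rz":0,"grip":0.4},{"x":0,"y":0,"z":0,"rx":0,"ry":0,"rz":0,"grip":0.4},{"x":0,"y":0,"z":0,"rx":0,"ry":0,"rz":0,"grip":0.4}])

```text
t: 35.85
tcp_pos: [0.5136, -0.4011, 0.3017]
ee_rot: [1.0, 0.022, 0.0, -0.0]
ft_force: [0.7, 0.5, -0.0]
grip_width: 0.051
finger_force: 0.0
```

```bash
python3 - <<'E'
from h import *
status(); print(downleft(2.5))
w=cams.capture("wrist"); cv2.imwrite("pics/wrist13.png",w); p=cams.capture("top"); cv2.imwrite("pics/top13.png",p)
K,T=cam("wrist"); h=cv2.cvtColor(w,cv2.COLOR_BGR2HSV).astype(int)
d=np.array([np.cos(np.radians(2.5)),np.sin(np.radians(2.5))]); print([proj(K,T,np.r_[np.array([.4316,-.4258])+d*k,.018]).round(1) for k in (0,.1,.133)])
teal=((abs(h[...,0]-87)<10)&(h[...,1]>130)).astype(np.uint8); n,l,st,ce=cv2.connectedComponentsWithStats(teal); print([ (st[i],ce[i].round(0)) for i in range(1,n) if st[i,4]>100])
br=((h[...,1]>150)&(abs(h[...,0]-10)<5)).astype(np.uint8); n,l,st,ce=cv2.connectedComponentsWithStats(br)
for i in range(1,n):
    if st[i,4]>200:
        q=np.argwhere(l==i)[:,::-1]; x=np.array([onz(K,T,t,.018)[:2] for t in q]); C=x.mean(0); dd=np.linalg.svd(x-C)[2][0]; dd*=np.sign(dd[0]); pr=(x-C)@dd
        print(st[i],C.round(4),"hdg",np.degrees(np.arctan2(dd[1],dd[0])).round(1),(C+dd*pr.min()).round(4),(C+dd*pr.max()).round(4))
for v in (160,180,200,220): r=np.flatnonzero(br[v]); print(v,r.min() if len(r) else None,r.max() if len(r) else None)
E
```

```text
t 35.85 tcp [ 0.5136 -0.4011  0.3017] q [-0.85  0.29  1.28  0.    1.57  0.68] F [ 0.7  0.5 -0. ] w 0.051 0.0
rot left (shares) [ 0.4031 -0.366   0.3867]
[-0.0002  0.0003 -0.0003]
[array([330.4, 256.3]), array([331.5, 170.3]), array([331.9, 139.5])]
[(array([  415,     0,   168,    84, 10739], dtype=int32), array([494.,  35.])), (array([ 314,   83,   37,   59, 2059], dtype=int32), array([332., 112.]))]
[588 405  52  26 494] [ 0.2237 -0.8197] hdg 73.2 [ 0.2122 -0.858 ] [ 0.2362 -0.7784]
160 339 340
180 338 339
200 None None
220 None None
```

The scraper hasn't moved (neck at (332,141), predicted (332,140)). Descending.

Emit:
send_rows(deltas=[{"x":0.18,"y":-0.2,"z":-0.3,"rx":0,"ry":0,"rz":0,"grip":0.4},{"x":0,"y":0,"z":-0.45,"rx":0,"ry":0,"rz":0,"grip":0.4},{"x":0,"y":0,"z":-0.45,"rx":0,"ry":0,"rz":0,"grip":0.4},{"x":0,"y":0,"z":-0.45,"rx":0,"ry":0,"rz":0,"grip":0.4},{"x":0,"y":0,"z":-0.45,"rx":0,"ry":0,"rz":0,"grip":0.4},{"x":0,"y":0,"z":-0.45,"rx":0,"ry":0,"rz":0,"grip":0.4},{"x":0,"y":0,"z":-0.3,"rx":0,"ry":0,"rz":0,"grip":0.4},{"x":0,"y":0,"z":-0.2,"rx":0,"ry":0,"rz":0,"grip":0.4},{"x":0,"y":0,"z":-0.1,"rx":0,"ry":0,"rz":0,"grip":0.4},{"x":0,"y":0,"z":-0.04,"rx":0,"ry":0,"rz":0,"grip":0.4},{"x":0,"y":0,"z":0,"rx":0,"ry":0,"rz":0,"grip":0.4},{"x":0,"y":0,"z":0,"rx":0,"ry":0,"rz":0,"grip":0.4}])

```text
t: 37.15
tcp_pos: [0.5331, -0.422, -0.0149]
ee_rot: [1.0, 0.022, 0.001, 0.002]
ft_force: [-0.0, -0.5, -0.0]
grip_width: 0.0513
finger_force: 0.0
```

Emit:
send_rows(deltas=[{"x":0,"y":0,"z":0,"rx":0,"ry":0,"rz":0,"grip":1},{"x":0,"y":0,"z":0,"rx":0,"ry":0,"rz":0,"grip":1},{"x":0,"y":0,"z":0,"rx":0,"ry":0,"rz":0,"grip":1},{"x":0,"y":0,"z":0,"rx":0,"ry":0,"rz":0,"grip":1},{"x":0,"y":0,"z":0,"rx":0,"ry":0,"rz":0,"grip":1}], squeeze=70)

```text
t: 37.65
tcp_pos: [0.5331, -0.4218, -0.0152]
ee_rot: [1.0, 0.022, 0.001, 0.002]
ft_force: [-0.7, 0.6, 6.3]
grip_width: 0.0156
finger_force: 69.1
```

Emit:
send_rows(deltas=[{"x":0,"y":0,"z":0.2,"rx":0,"ry":0,"rz":0,"grip":1},{"x":0,"y":0,"z":0.35,"rx":0,"ry":0,"rz":0,"grip":1},{"x":0,"y":0,"z":0.45,"rx":0,"ry":0,"rz":0,"grip":1},{"x":0,"y":0,"z":0.45,"rx":0,"ry":0,"rz":0,"grip":1},{"x":0,"y":0,"z":0.45,"rx":0,"ry":0,"rz":0,"grip":1},{"x":0,"y":0,"z":0.45,"rx":0,"ry":0,"rz":0,"grip":1},{"x":0,"y":0,"z":0.45,"rx":0,"ry":0,"rz":0,"grip":1},{"x":0,"y":0,"z":0.45,"rx":0,"ry":0,"rz":0,"grip":1},{"x":0,"y":0,"z":0.45,"rx":0,"ry":0,"rz":0,"grip":1},{"x":0,"y":0,"z":0,"rx":0,"ry":0,"rz":0,"grip":1}])

```text
t: 38.65
tcp_pos: [0.5341, -0.4228, 0.3626]
ee_rot: [1.0, 0.022, 0.005, 0.006]
ft_force: [0.2, -0.5, -0.1]
grip_width: 0.0157
finger_force: 68.4
```

Emit:
send_rows(deltas=[{"x":-0.046,"y":0.33,"z":0,"rx":0.0269,"ry":-0.0244,"rz":0.0258,"grip":1},{"x":-0.046,"y":0.33,"z":0,"rx":0.0269,"ry":-0.0244,"rz":0.0258,"grip":1},{"x":-0.046,"y":0.33,"z":0,"rx":0.0269,"ry":-0.0244,"rz":0.0258,"grip":1},{"x":-0.046,"y":0.33,"z":0,"rx":0.0269,"ry":-0.0244,"rz":0.0258,"grip":1},{"x":-0.046,"y":0.33,"z":0,"rx":0.0269,"ry":-0.0244,"rz":0.0258,"grip":1},{"x":-0.046,"y":0.33,"z":0,"rx":0.0269,"ry":-0.0244,"rz":0.0258,"grip":1},{"x":-0.046,"y":0.33,"z":0,"rx":0.0269,"ry":-0.0244,"rz":0.0258,"grip":1},{"x":-0.046,"y":0.33,"z":0,"rx":0.0269,"ry":-0.0244,"rz":0.0258,"grip":1},{"x":-0.046,"y":0.33,"z":0,"rx":0.0269,"ry":-0.0244,"rz":0.0258,"grip":1},{"x":-0.046,"y":0.33,"z":0,"rx":0.0269,"ry":-0.0244,"rz":0.0258,"grip":1},{"x":-0.046,"y":0.33,"z":0,"rx":0.0269,"ry":-0.0244,"rz":0.0258,"grip":1},{"x":-0.046,"y":0.33,"z":0,"rx":0.0269,"ry":-0.0244,"rz":0.0258,"grip":1},{"x":-0.046,"y":0.33,"z":0,"rx":0.0269,"ry":-0.0244,"rz":0.0258,"grip":1},{"x":-0.046,"y":0.33,"z":0,"rx":0.0269,"ry":-0.0244,"rz":0.0258,"grip":1},{"x":-0.046,"y":0.33,"z":0,"rx":0.0269,"ry":-0.0244,"rz":0.0258,"grip":1},{"x":0,"y":0,"z":0,"rx":0,"ry":0,"rz":0,"grip":1},{"x":0,"y":0,"z":0,"rx":0,"ry":0,"rz":0,"grip":1}])

```text
t: 40.35
tcp_pos: [0.4632, 0.0748, 0.3526]
ee_rot: [-0.487, -0.512, -0.486, 0.514]
ft_force: [-0.4, -0.8, -1.0]
grip_width: 0.0155
finger_force: 68.6
```

```bash
python3 - <<'E'
from h import *
status(well=0,back=.0245,g=.1015)
w=cams.capture("wrist"); cv2.imwrite("pics/wrist14.png",w); p=cams.capture("top"); cv2.imwrite("pics/top14.png",p); sd=cams.capture("side"); cv2.imwrite("pics/side14.png",sd)
K=np.array(cams.camera_params("wrist")["K"]); M=np.array(cams.camera_params("wrist")["mount"])
h=cv2.cvtColor(w,cv2.COLOR_BGR2HSV).astype(int); teal=((abs(h[...,0]-87)<10)&(h[...,1]>130)).astype(np.uint8); n,l,st,ce=cv2.connectedComponentsWithStats(teal)
print("pred",proj(K,M,[.0625,0,-.03]),[(st[i],ce[i].round(0)) for i in range(1,n) if st[i,4]>300])
E
```

```text
t 40.35 tcp [0.4632 0.0748 0.3526] q [-0.73  0.39  1.79  1.05  2.18 -0.78] F [-0.4 -0.8 -1. ] w 0.0155 68.6
rot left (shares) [-0.0003 -0.0009  0.    ]
to seat (m) [ 0.0006  0.0073 -0.2111]
pred [313.6438118  151.48269278] [(array([  247,    65,   125,   181, 20717], dtype=int32), array([310., 152.]))]
```

Emit:
send_rows(deltas=[{"x":-0.03,"y":0.07,"z":-0.2,"rx":0,"ry":0,"rz":0,"grip":1},{"x":0,"y":0,"z":-0.4,"rx":0,"ry":0,"rz":0,"grip":1},{"x":0,"y":0,"z":-0.4,"rx":0,"ry":0,"rz":0,"grip":1},{"x":0,"y":0,"z":-0.2,"rx":0,"ry":0,"rz":0,"grip":1},{"x":0,"y":0,"z":-0.2,"rx":0,"ry":0,"rz":0,"grip":1},{"x":0,"y":0,"z":-0.2,"rx":0,"ry":0,"rz":0,"grip":1},{"x":0,"y":0,"z":-0.2,"rx":0,"ry":0,"rz":0,"grip":1},{"x":0,"y":0,"z":-0.15,"rx":0,"ry":0,"rz":0,"grip":1},{"x":0,"y":0,"z":-0.06,"rx":0,"ry":0,"rz":0,"grip":1},{"x":0,"y":0,"z":0,"rx":0,"ry":0,"rz":0,"grip":1},{"x":0,"y":0,"z":0,"rx":0,"ry":0,"rz":0,"grip":1}])

```text
t: 41.6
tcp_pos: [0.4608, 0.0802, 0.153]
ee_rot: [0.487, 0.513, 0.487, -0.512]
ft_force: [0.7, -0.0, -0.0]
grip_width: 0.0155
finger_force: 68.6
```

Emit:
send_rows(deltas=[{"x":0,"y":0,"z":-0.05,"rx":0,"ry":0,"rz":0,"grip":1},{"x":0,"y":0,"z":-0.04,"rx":0,"ry":0,"rz":0,"grip":1},{"x":0,"y":0,"z":0,"rx":0,"ry":0,"rz":0,"grip":1},{"x":0,"y":0,"z":0,"rx":0,"ry":0,"rz":0,"grip":1}])

```text
t: 42.0
tcp_pos: [0.4606, 0.0808, 0.1446]
ee_rot: [-0.486, -0.512, -0.488, 0.513]
ft_force: [-0.1, -1.1, 5.2]
grip_width: 0.0156
finger_force: 68.7
```

Emit:
send_rows(deltas=[{"x":0,"y":0,"z":0,"rx":0,"ry":0,"rz":0,"grip":0.75},{"x":0,"y":0,"z":0,"rx":0,"ry":0,"rz":0,"grip":0.68},{"x":0,"y":0,"z":0,"rx":0,"ry":0,"rz":0,"grip":0.68},{"x":0,"y":0,"z":0,"rx":0,"ry":0,"rz":0,"grip":0.68},{"x":0.005,"y":-0.1,"z":0,"rx":0,"ry":0,"rz":0,"grip":0.68},{"x":0.01,"y":-0.2,"z":0,"rx":0,"ry":0,"rz":0,"grip":0.68},{"x":0.015,"y":-0.3,"z":0,"rx":0,"ry":0,"rz":0,"grip":0.68},{"x":0.015,"y":-0.3,"z":0,"rx":0,"ry":0,"rz":0,"grip":0.68},{"x":0,"y":-0.2,"z":0.4,"rx":0,"ry":0,"rz":0,"grip":0.68},{"x":0,"y":-0.2,"z":0.4,"rx":0,"ry":0,"rz":0,"grip":0.68},{"x":0,"y":-0.2,"z":0.4,"rx":0,"ry":0,"rz":0,"grip":0.68},{"x":0,"y":-0.2,"z":0.4,"rx":0,"ry":0,"rz":0,"grip":0.68},{"x":0,"y":0,"z":0,"rx":0,"ry":0,"rz":0,"grip":1},{"x":0,"y":0,"z":0,"rx":0,"ry":0,"rz":0,"grip":1}])

```text
t: 43.4
tcp_pos: [0.4649, -0.0909, 0.3038]
ee_rot: [0.488, 0.513, 0.487, -0.511]
ft_force: [-1.0, -0.2, 0.6]
grip_width: 0.0003
finger_force: 0.0
```

```bash
python3 - <<'E'
from h import *
status()
p=cams.capture("top"); w=cams.capture("wrist"); sd=cams.capture("side")
for n,i in (("top15",p),("wrist15",w),("side15",sd)): cv2.imwrite(f"pics/{n}.png",i)
K,T=cam("side"); u=proj(K,T,[.54,.05,.15]).astype(int); c=sd[u[1]-75:u[1]+75,u[0]-100:u[0]+100]
cv2.imwrite("pics/p15.png",np.vstack([cv2.resize(cv2.convertScaleAbs(c,alpha=1.3),(400,300)),cv2.resize(p[140:340,170:470],(400,266)) ]))
E
```

```text
t 43.4 tcp [ 0.4649 -0.0909  0.3038] q [-0.92  0.64  1.53  0.88  2.32 -0.88] F [-1.  -0.2  0.6] w 0.0003 0.0
rot left (shares) [0.0008 0.0005 0.001 ]
```

View pics/p15.png

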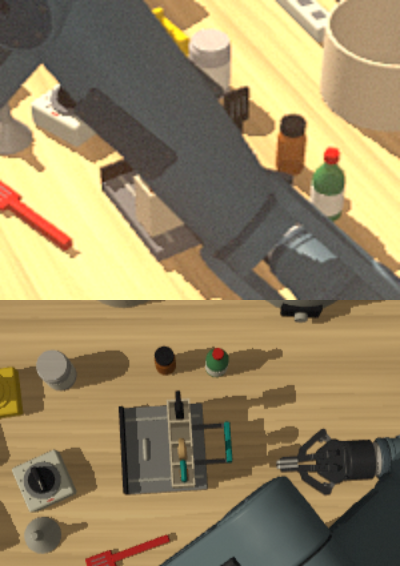

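All three stand in the caddy: turner at (178,403), spoon at (182,447), scraper at (184,468) in the lower picture. The bottle at (217,358) and jar at (165,360) are untouched. Next I bring the shut fingers, tool down, behind the push bar.

Emit:
send_rows(deltas=[{"x":0.05,"y":-0.016,"z":0,"rx":-0.027,"ry":0.0243,"rz":-0.0257,"grip":1},{"x":0.05,"y":-0.016,"z":0,"rx":-0.027,"ry":0.0243,"rz":-0.0257,"grip":1},{"x":0.05,"y":-0.016,"z":0,"rx":-0.027,"ry":0.0243,"rz":-0.0257,"grip":1},{"x":0.05,"y":-0.016,"z":0,"rx":-0.027,"ry":0.0243,"rz":-0.0257,"grip":1},{"x":0.05,"y":-0.016,"z":0,"rx":-0.027,"ry":0.0243,"rz":-0.0257,"grip":1},{"x":0.05,"y":-0.016,"z":0,"rx":-0.027,"ry":0.0243,"rz":-0.0257,"grip":1},{"x":0.05,"y":-0.016,"z":0,"rx":-0.027,"ry":0.0243,"rz":-0.0257,"grip":1},{"x":0.05,"y":-0.016,"z":0,"rx":-0.027,"ry":0.0243,"rz":-0.0257,"grip":1},{"x":0.05,"y":-0.016,"z":0,"rx":-0.027,"ry":0.0243,"rz":-0.0257,"grip":1},{"x":0.05,"y":-0.016,"z":0,"rx":-0.027,"ry":0.0243,"rz":-0.0257,"grip":1},{"x":0.05,"y":-0.016,"z":0,"rx":-0.027,"ry":0.0243,"rz":-0.0257,"grip":1},{"x":0.05,"y":-0.016,"z":0,"rx":-0.027,"ry":0.0243,"rz":-0.0257,"grip":1},{"x":0.05,"y":-0.016,"z":0,"rx":-0.027,"ry":0.0243,"rz":-0.0257,"grip":1},{"x":0.05,"y":-0.016,"z":0,"rx":-0.027,"ry":0.0243,"rz":-0.0257,"grip":1},{"x":0.05,"y":-0.016,"z":0,"rx":-0.027,"ry":0.0243,"rz":-0.0257,"grip":1},{"x":0,"y":0,"z":0,"rx":0,"ry":0,"rz":0,"grip":1},{"x":0,"y":0,"z":0,"rx":0,"ry":0,"rz":0,"grip":1},{"x":0,"y":0,"z":0,"rx":0,"ry":0,"rz":0,"grip":1}])

```text
t: 45.35
tcp_pos: [0.539, -0.1131, 0.3022]
ee_rot: [1.0, 0.026, -0.001, 0.0]
ft_force: [-0.1, 0.2, -0.2]
grip_width: -0.0002
finger_force: 0.0
```

```bash
python3 - <<'E'
from h import *
status(); print(downleft(3))
w=cams.capture("wrist"); cv2.imwrite("pics/wrist16.png",w); K,T=cam("wrist"); h=cv2.cvtColor(w,cv2.COLOR_BGR2HSV).astype(int)
teal=((abs(h[...,0]-87)<10)&(h[...,1]>130)).astype(np.uint8); n,l,st,ce=cv2.connectedComponentsWithStats(teal)
print(proj(K,T,[.5395,-.0445,.076]))
for i in range(1,n):
    if st[i,4]>200:
        q=np.argwhere(l==i)[:,::-1].astype(np.float32); print(st[i],[onz(K,T,c,.076)[:2].round(4) for c in cv2.boxPoints(cv2.minAreaRect(q))])
p=cams.capture("top"); cv2.imwrite("pics/top16.png",p)
E
```

```text
t 45.35 tcp [ 0.539  -0.1131  0.3022] q [-0.42  0.06  1.54 -0.    1.54  1.1 ] F [-0.1  0.2 -0.2] w -0.0002 0.0
rot left (shares) [ 0.405  -0.3646  0.3849]
[ 0.0003 -0.0005  0.0001]
[241.51217734 190.93137779]
[ 232  142   20   92 1398] [array([ 0.5851, -0.0352]), array([ 0.5865, -0.0504]), array([ 0.4978, -0.0551]), array([ 0.4961, -0.0389])]
[  39  282   64   85 3338] [array([0.3791, 0.1915]), array([0.4413, 0.1117]), array([0.3934, 0.0834]), array([0.327 , 0.1649])]
```

Emit:
send_rows(deltas=[{"x":0.02,"y":0,"z":-0.3,"rx":0,"ry":0,"rz":0,"grip":1},{"x":0,"y":0,"z":-0.4,"rx":0,"ry":0,"rz":0,"grip":1},{"x":0,"y":0,"z":-0.45,"rx":0,"ry":0,"rz":0,"grip":1},{"x":0,"y":0,"z":-0.45,"rx":0,"ry":0,"rz":0,"grip":1},{"x":0,"y":0,"z":-0.45,"rx":0,"ry":0,"rz":0,"grip":1},{"x":0,"y":0,"z":-0.4,"rx":0,"ry":0,"rz":0,"grip":1},{"x":0,"y":0,"z":-0.35,"rx":0,"ry":0,"rz":0,"grip":1},{"x":0,"y":0.15,"z":0,"rx":0,"ry":0,"rz":0,"grip":1},{"x":0,"y":0.15,"z":0,"rx":0,"ry":0,"rz":0,"grip":1},{"x":0,"y":0.1,"z":0,"rx":0,"ry":0,"rz":0,"grip":1},{"x":0,"y":0.1,"z":0,"rx":0,"ry":0,"rz":0,"grip":1},{"x":0,"y":0,"z":0,"rx":0,"ry":0,"rz":0,"grip":1}])

```text
t: 46.65
tcp_pos: [0.5431, -0.0618, 0.0252]
ee_rot: [1.0, 0.027, 0.001, 0.002]
ft_force: [0.9, -0.1, 0.3]
grip_width: -0.0
finger_force: 0.0
```

Emit:
send_rows(deltas=[{"x":-0.005,"y":0.06,"z":0,"rx":0,"ry":0,"rz":0,"grip":1},{"x":-0.005,"y":0.06,"z":0,"rx":0,"ry":0,"rz":0,"grip":1},{"x":-0.005,"y":0.06,"z":0,"rx":0,"ry":0,"rz":0,"grip":1},{"x":-0.005,"y":0.06,"z":0,"rx":0,"ry":0,"rz":0,"grip":1},{"x":-0.003,"y":0.06,"z":0,"rx":0,"ry":0,"rz":0,"grip":1},{"x":-0.003,"y":0.06,"z":0,"rx":0,"ry":0,"rz":0,"grip":1}])

```text
t: 47.25
tcp_pos: [0.5391, -0.0265, 0.0233]
ee_rot: [1.0, 0.025, -0.0, 0.001]
ft_force: [0.7, -1.5, 0.2]
grip_width: 0.0
finger_force: 0.8
```

```bash
cat >> h.py <<'E'
def bar():
    w=cams.capture("wrist"); K,T=cam("wrist"); h=cv2.cvtColor(w,cv2.COLOR_BGR2HSV).astype(int)
    p=cams.capture("top"); cv2.imwrite("pics/topb.png",p); K,T=cam("top"); h=cv2.cvtColor(p,cv2.COLOR_BGR2HSV).astype(int)
    g=cv2.cvtColor(p,cv2.COLOR_BGR2GRAY)
    # cream rim of caddy, left (+y) and right edges along row of well 2 (open well)
    r=h[238:246,250:350]; print("teal cols",np.flatnonzero(((abs(r[...,0]-87)<10)&(r[...,1]>110)).any(0))+250)
    print(g[226:236,255:345].mean(0).astype(int).tolist())
E
python3 - <<'E'
from h import *
status(); bar()
E
```

```text
t 47.25 tcp [ 0.5391 -0.0265  0.0233] q [-0.27  0.34  1.82 -0.    0.98  1.25] F [ 0.7 -1.5  0.2] w 0.0 0.8
rot left (shares) [ 0.4051 -0.3643  0.3858]
teal cols []
[154, 153, 153, 154, 93, 27, 25, 15, 30, 60, 61, 60, 61, 59, 61, 61, 60, 82, 105, 106, 106, 104, 105, 105, 103, 104, 106, 108, 160, 116, 95, 96, 85, 82, 73, 59, 57, 61, 59, 60, 71, 103, 102, 105, 158, 114, 59, 58, 59, 57, 58, 58, 58, 57, 56, 56, 59, 74, 81, 81, 71, 69, 69, 70, 69, 58, 47, 41, 45, 49, 51, 50, 51, 51, 51, 51, 54, 63, 63, 76, 77, 81, 87, 90, 95, 96, 95, 95, 94, 94]
```

Emit:
send_rows(deltas=[{"x":-0.003,"y":0.06,"z":0,"rx":0,"ry":0,"rz":0,"grip":1},{"x":-0.003,"y":0.06,"z":0,"rx":0,"ry":0,"rz":0,"grip":1},{"x":-0.003,"y":0.06,"z":0,"rx":0,"ry":0,"rz":0,"grip":1},{"x":-0.003,"y":0.06,"z":0,"rx":0,"ry":0,"rz":0,"grip":1},{"x":-0.003,"y":0.05,"z":0,"rx":0,"ry":0,"rz":0,"grip":1},{"x":-0.003,"y":0.05,"z":0,"rx":0,"ry":0,"rz":0,"grip":1},{"x":-0.003,"y":0.04,"z":0,"rx":0,"ry":0,"rz":0,"grip":1},{"x":-0.003,"y":0.04,"z":0,"rx":0,"ry":0,"rz":0,"grip":1},{"x":0,"y":0.04,"z":0,"rx":0,"ry":0,"rz":0,"grip":1},{"x":0,"y":0.04,"z":0,"rx":0,"ry":0,"rz":0,"grip":1},{"x":0,"y":0,"z":0,"rx":0,"ry":0,"rz":0,"grip":1}])

```text
t: 48.45
tcp_pos: [0.5371, 0.0239, 0.0235]
ee_rot: [1.0, 0.026, 0.0, 0.001]
ft_force: [-0.3, -0.2, -0.2]
grip_width: -0.0001
finger_force: 0.0
```

```bash
python3 - <<'E'
from h import *
status(); bar()
E
```

```text
t 48.45 tcp [0.5371 0.0239 0.0235] q [-0.18  0.34  1.82 -0.    0.98  1.35] F [-0.3 -0.2 -0.2] w -0.0001 0.0
rot left (shares) [ 0.4048 -0.3641  0.3857]
teal cols []
[152, 151, 152, 152, 92, 26, 25, 13, 30, 93, 160, 97, 84, 96, 104, 104, 102, 89, 57, 52, 49, 52, 55, 56, 81, 111, 150, 89, 68, 58, 60, 59, 59, 58, 58, 59, 63, 82, 83, 70, 70, 70, 70, 70, 59, 44, 39, 45, 51, 51, 51, 51, 54, 51, 58, 66, 75, 75, 83, 83, 92, 92, 92, 92, 92, 92, 92, 91, 91, 91, 91, 90, 90, 90, 90, 90, 89, 90, 89, 89, 88, 86, 64, 64, 79, 70, 70, 70, 71, 70]
```

The force dropped to zero and the caddy rim sits against the end stop, so it seems to have clicked. I'll press lightly to confirm.

Emit:
send_rows(deltas=[{"x":0,"y":0.03,"z":0,"rx":0,"ry":0,"rz":0,"grip":1},{"x":0,"y":0.03,"z":0,"rx":0,"ry":0,"rz":0,"grip":1},{"x":0,"y":0.02,"z":0,"rx":0,"ry":0,"rz":0,"grip":1},{"x":0,"y":0,"z":0,"rx":0,"ry":0,"rz":0,"grip":1}])

```text
t: 48.95
tcp_pos: [0.5372, 0.0276, 0.0236]
ee_rot: [1.0, 0.026, -0.0, 0.004]
ft_force: [-2.1, -15.4, -0.0]
grip_width: -0.0001
finger_force: 7.8
```

```bash
python3 - <<'E'
from h import *
status(); bar()
g=cv2.cvtColor(cv2.imread("pics/top0.png"),cv2.COLOR_BGR2GRAY); print(g[226:236,255:345].mean(0).astype(int).tolist())
E
```

```text
t 48.95 tcp [0.5372 0.0276 0.0236] q [-0.16  0.34  1.82 -0.01  0.98  1.36] F [ -2.1 -15.4  -0. ] w -0.0001 7.8
rot left (shares) [ 0.4065 -0.3631  0.387 ]
teal cols []
[152, 152, 151, 151, 91, 26, 25, 12, 31, 88, 147, 80, 67, 70, 76, 74, 63, 57, 52, 50, 48, 48, 55, 85, 101, 116, 157, 87, 67, 59, 59, 59, 58, 57, 74, 83, 71, 70, 70, 70, 70, 63, 47, 37, 43, 50, 51, 50, 50, 50, 58, 62, 70, 70, 79, 78, 88, 87, 92, 92, 92, 92, 92, 92, 92, 92, 91, 91, 91, 91, 91, 90, 90, 90, 90, 90, 90, 89, 88, 70, 76, 88, 71, 70, 70, 70, 70, 70, 51, 41]
[143, 143, 144, 143, 86, 23, 23, 11, 27, 54, 55, 55, 54, 54, 54, 54, 54, 75, 97, 98, 98, 96, 97, 96, 95, 96, 98, 96, 97, 97, 94, 98, 95, 97, 98, 98, 96, 97, 98, 96, 102, 150, 107, 90, 93, 94, 92, 91, 93, 94, 92, 91, 94, 94, 92, 92, 97, 151, 96, 51, 51, 51, 51, 50, 49, 45, 46, 55, 68, 68, 68, 68, 67, 67, 67, 66, 67, 66, 66, 65, 65, 73, 75, 75, 78, 76, 75, 71, 84, 83]
```

The travel by pixels is only about 89 mm and there still seems to be a gap to the stop. So the caddy is likely in the detent, not home. Pushing on in small steps.

Emit:
send_rows(deltas=[{"x":0,"y":0.02,"z":0,"rx":0,"ry":0,"rz":0,"grip":1},{"x":0,"y":0.02,"z":0,"rx":0,"ry":0,"rz":0,"grip":1},{"x":0,"y":0,"z":0,"rx":0,"ry":0,"rz":0,"grip":1}])

```text
t: 49.35
tcp_pos: [0.5372, 0.0277, 0.0237]
ee_rot: [1.0, 0.026, -0.001, 0.007]
ft_force: [-3.4, -32.2, 0.4]
grip_width: 0.0
finger_force: 16.1
```

```bash
python3 - <<'E'
from h import *
status(); bar()
K,T=cam("top")
for c in (296,312,283,299,265,281): print(c,onz(K,T,(c,231),.116)[:2].round(4))
s=cams.capture("side"); cv2.imwrite("pics/side20.png",s)
E
```

```text
t 49.35 tcp [0.5372 0.0277 0.0237] q [-0.16  0.34  1.82 -0.02  0.98  1.37] F [ -3.4 -32.2   0.4] w 0.0 16.1
rot left (shares) [ 0.408  -0.3623  0.3881]
teal cols []
[147, 141, 133, 126, 79, 22, 19, 11, 19, 59, 134, 78, 66, 69, 66, 63, 56, 55, 53, 51, 48, 51, 55, 83, 102, 118, 161, 86, 68, 59, 59, 59, 59, 73, 83, 72, 71, 71, 71, 72, 63, 46, 37, 43, 49, 50, 50, 50, 54, 54, 62, 70, 70, 79, 83, 88, 92, 93, 93, 92, 92, 92, 92, 92, 92, 92, 92, 91, 91, 91, 91, 91, 90, 91, 90, 90, 90, 89, 71, 87, 95, 71, 71, 71, 71, 71, 70, 48, 41, 67]
296 [0.5777 0.0891]
312 [0.5772 0.0432]
283 [0.5782 0.1264]
299 [0.5776 0.0805]
265 [0.5788 0.1781]
281 [0.5783 0.1322]
```

32 N with no motion: something is blocking the caddy at about 89 mm. Backing off and examining the dock numerically; the small light bar seen on the dock is suspect.

Emit:
send_rows(deltas=[{"x":0,"y":-0.1,"z":0,"rx":0,"ry":0,"rz":0,"grip":1},{"x":0,"y":-0.2,"z":0,"rx":0,"ry":0,"rz":0,"grip":1},{"x":0,"y":-0.3,"z":0,"rx":0,"ry":0,"rz":0,"grip":1},{"x":0,"y":0,"z":0.3,"rx":0,"ry":0,"rz":0,"grip":1},{"x":0,"y":0,"z":0.45,"rx":0,"ry":0,"rz":0,"grip":1},{"x":0,"y":-0.2,"z":0.45,"rx":0,"ry":0,"rz":0,"grip":1},{"x":0,"y":0,"z":0,"rx":0,"ry":0,"rz":0,"grip":1}])

```text
t: 50.2
tcp_pos: [0.5418, -0.0477, 0.1507]
ee_rot: [1.0, 0.025, 0.006, 0.004]
ft_force: [1.1, -0.8, 1.2]
grip_width: -0.0001
finger_force: 0.0
```

```bash
python3 - <<'E'
from h import *
status()
p=cams.capture("top"); cv2.imwrite("pics/top21.png",p); g=cv2.cvtColor(p,cv2.COLOR_BGR2GRAY); g0=cv2.cvtColor(cv2.imread("pics/top0.png"),cv2.COLOR_BGR2GRAY)
for v in range(214,294,4): print(v,"now",g[v,256:290].tolist())
for v in range(236,268,5): print(v,"t0",g0[v,256:300].tolist())
E
```

```text
t 50.2 tcp [ 0.5418 -0.0477  0.1507] q [-0.3   0.16  1.75 -0.    1.22  1.22] F [ 1.1 -0.8  1.2] w -0.0001 0.0
rot left (shares) [ 0.403  -0.3609  0.3891]
214 now [32, 17, 5, 15, 9, 13, 40, 102, 140, 139, 140, 141, 140, 141, 141, 141, 141, 141, 140, 142, 141, 141, 141, 140, 141, 141, 140, 141, 140, 141, 140, 142, 141, 141]
218 now [37, 23, 13, 17, 18, 14, 13, 15, 86, 133, 117, 117, 118, 119, 102, 93, 102, 84, 84, 85, 86, 86, 86, 86, 153, 112, 145, 150, 150, 150, 146, 141, 142, 143]
222 now [41, 26, 9, 10, 23, 16, 10, 6, 14, 12, 7, 7, 12, 2, 24, 51, 67, 75, 81, 82, 87, 86, 85, 86, 90, 89, 70, 58, 53, 54, 54, 52, 52, 54]
226 now [64, 30, 6, 12, 7, 9, 4, 9, 6, 10, 10, 8, 4, 5, 9, 11, 6, 7, 7, 9, 7, 30, 90, 95, 130, 161, 68, 63, 53, 53, 53, 54, 55, 54]
230 now [146, 147, 147, 93, 23, 26, 6, 34, 99, 160, 76, 70, 87, 64, 44, 23, 2, 8, 5, 6, 6, 15, 57, 95, 112, 160, 76, 66, 60, 59, 59, 55, 55, 52]
234 now [154, 154, 154, 127, 26, 24, 17, 23, 53, 159, 122, 93, 93, 102, 102, 84, 84, 83, 84, 84, 83, 84, 83, 83, 84, 161, 119, 71, 55, 56, 55, 54, 52, 52]
238 now [162, 162, 162, 136, 27, 26, 28, 9
[... 2762 characters left out ...]
 52, 50, 51, 52, 91, 93, 91, 147, 149, 105, 66, 54, 52, 92, 91, 93, 92, 92, 92, 91, 92, 91, 94, 93, 91, 93, 92, 140, 117, 80]
256 t0 [136, 137, 136, 137, 117, 26, 25, 22, 9, 52, 52, 52, 51, 52, 54, 51, 52, 53, 93, 93, 92, 116, 158, 118, 70, 53, 52, 91, 91, 91, 93, 93, 91, 92, 91, 91, 92, 93, 93, 92, 93, 126, 155, 78]
261 t0 [144, 142, 143, 143, 143, 32, 26, 21, 8, 40, 53, 52, 53, 52, 52, 52, 51, 53, 92, 92, 92, 92, 92, 92, 90, 91, 92, 91, 92, 93, 91, 92, 92, 90, 91, 92, 90, 92, 92, 92, 91, 106, 155, 101]
266 t0 [133, 134, 133, 134, 135, 82, 25, 25, 10, 29, 52, 54, 52, 53, 53, 51, 50, 52, 52, 92, 91, 92, 93, 93, 92, 91, 91, 91, 92, 93, 92, 91, 92, 93, 90, 92, 92, 92, 93, 93, 92, 93, 153, 114]
```

The gap to the stop is about 10.6 mm, which matches the small light bar seen on the dock being pinched there. It's a loose obstruction. I'll grip the push bar, pull the caddy back, then clear the bar.

Emit:
send_rows(deltas=[{"x":-0.02,"y":0.23,"z":0,"rx":0,"ry":0,"rz":0,"grip":0.5},{"x":-0.02,"y":0.23,"z":0,"rx":0,"ry":0,"rz":0,"grip":0.5},{"x":-0.02,"y":0.23,"z":0,"rx":0,"ry":0,"rz":0,"grip":0.5},{"x":0,"y":0.24,"z":0,"rx":0,"ry":0,"rz":0,"grip":0.5},{"x":0,"y":0,"z":0,"rx":0,"ry":0,"rz":0,"grip":0.5},{"x":0,"y":0,"z":0,"rx":0,"ry":0,"rz":0,"grip":0.5}])

```text
t: 50.85
tcp_pos: [0.5301, 0.0485, 0.1423]
ee_rot: [1.0, 0.026, -0.001, 0.001]
ft_force: [0.6, 0.0, 0.2]
grip_width: 0.0424
finger_force: 0.0
```

```bash
python3 - <<'E'
from h import *
status(); print(downleft(3))
w=cams.capture("wrist"); cv2.imwrite("pics/wrist22.png",w); K,T=cam("wrist"); h=cv2.cvtColor(w,cv2.COLOR_BGR2HSV).astype(int)
teal=((abs(h[...,0]-87)<10)&(h[...,1]>130)).astype(np.uint8); n,l,st,ce=cv2.connectedComponentsWithStats(teal)
print(proj(K,T,[.5355,.0454,.076]))
for i in range(1,n):
    if st[i,4]>150:
        q=np.argwhere(l==i)[:,::-1].astype(np.float32); print(st[i],[onz(K,T,c,.076)[:2].round(4) for c in cv2.boxPoints(cv2.minAreaRect(q))])
E
```

```text
t 50.85 tcp [0.5301 0.0485 0.1423] q [-0.13  0.15  1.77 -0.    1.22  1.39] F [0.6 0.  0.2] w 0.0424 0.0
rot left (shares) [ 0.4057 -0.3642  0.3852]
[ 0.0009 -0.0006 -0.0001]
[316.85809465 236.05079926]
[ 305  156   20  146 2704] [array([0.5823, 0.0546]), array([0.5828, 0.0439]), array([0.4931, 0.0386]), array([0.4925, 0.0506])]
[  0 427  13  24 201] [array([0.3858, 0.2587]), array([0.3862, 0.2504]), array([0.3662, 0.2536]), array([0.3657, 0.2621])]
```

Emit:
send_rows(deltas=[{"x":0.05,"y":-0.015,"z":-0.4,"rx":0,"ry":0,"rz":0,"grip":0.5},{"x":0,"y":0,"z":-0.4,"rx":0,"ry":0,"rz":0,"grip":0.5},{"x":0,"y":0,"z":-0.3,"rx":0,"ry":0,"rz":0,"grip":0.5},{"x":0,"y":0,"z":-0.1,"rx":0,"ry":0,"rz":0,"grip":0.5},{"x":0,"y":0,"z":0,"rx":0,"ry":0,"rz":0,"grip":1},{"x":0,"y":0,"z":0,"rx":0,"ry":0,"rz":0,"grip":1},{"x":0,"y":0,"z":0,"rx":0,"ry":0,"rz":0,"grip":1},{"x":0,"y":0,"z":0,"rx":0,"ry":0,"rz":0,"grip":1},{"x":0,"y":0,"z":0,"rx":0,"ry":0,"rz":0,"grip":1}], squeeze=40)

```text
t: 51.8
tcp_pos: [0.537, 0.0466, 0.0248]
ee_rot: [1.0, 0.026, 0.001, 0.002]
ft_force: [-0.1, 1.6, 4.7]
grip_width: 0.0112
finger_force: 41.8
```

Emit:
send_rows(deltas=[{"x":0.001,"y":-0.02,"z":0,"rx":0,"ry":0,"rz":0,"grip":1},{"x":0.002,"y":-0.04,"z":0,"rx":0,"ry":0,"rz":0,"grip":1},{"x":0.003,"y":-0.06,"z":0,"rx":0,"ry":0,"rz":0,"grip":1},{"x":0.003,"y":-0.06,"z":0,"rx":0,"ry":0,"rz":0,"grip":1},{"x":0.003,"y":-0.06,"z":0,"rx":0,"ry":0,"rz":0,"grip":1},{"x":0.003,"y":-0.06,"z":0,"rx":0,"ry":0,"rz":0,"grip":1},{"x":0.003,"y":-0.06,"z":0,"rx":0,"ry":0,"rz":0,"grip":1},{"x":0.003,"y":-0.06,"z":0,"rx":0,"ry":0,"rz":0,"grip":1},{"x":0.003,"y":-0.06,"z":0,"rx":0,"ry":0,"rz":0,"grip":1},{"x":0.003,"y":-0.06,"z":0,"rx":0,"ry":0,"rz":0,"grip":1},{"x":0.003,"y":-0.06,"z":0,"rx":0,"ry":0,"rz":0,"grip":1},{"x":0.003,"y":-0.06,"z":0,"rx":0,"ry":0,"rz":0,"grip":1},{"x":0.003,"y":-0.06,"z":0,"rx":0,"ry":0,"rz":0,"grip":1},{"x":0.003,"y":-0.06,"z":0,"rx":0,"ry":0,"rz":0,"grip":1},{"x":0.002,"y":-0.04,"z":0,"rx":0,"ry":0,"rz":0,"grip":1},{"x":0.001,"y":-0.02,"z":0,"rx":0,"ry":0,"rz":0,"grip":1},{"x":0,"y":0,"z":0,"rx":0,"ry":0,"rz":0,"grip":1}])

```text
t: 53.5
tcp_pos: [0.5417, -0.0387, 0.0248]
ee_rot: [1.0, 0.025, 0.001, 0.002]
ft_force: [1.6, -1.4, 5.3]
grip_width: 0.0115
finger_force: 42.1
```

```bash
python3 - <<'E'
from h import *
status()
p=cams.capture("top"); cv2.imwrite("pics/top23.png",p); g=cv2.cvtColor(p,cv2.COLOR_BGR2GRAY)
for v in range(214,294,3): print(v,"now",g[v,257:300].tolist())
E
```

```text
t 53.5 tcp [ 0.5417 -0.0387  0.0248] q [-0.29  0.34  1.81 -0.    0.98  1.23] F [ 1.6 -1.4  5.3] w 0.0115 42.1
rot left (shares) [ 0.4047 -0.3632  0.3868]
214 now [145, 145, 144, 144, 145, 144, 145, 145, 144, 145, 145, 144, 145, 144, 145, 145, 145, 145, 146, 145, 146, 146, 145, 146, 145, 145, 145, 146, 145, 145, 37, 36, 22, 9, 24, 38, 19, 12, 85, 149, 147, 149, 149]
217 now [147, 147, 148, 148, 148, 147, 147, 147, 148, 148, 148, 147, 148, 148, 149, 148, 148, 148, 148, 147, 147, 148, 147, 138, 148, 148, 148, 149, 149, 148, 64, 38, 28, 12, 13, 28, 15, 14, 25, 24, 55, 73, 76]
220 now [154, 152, 25, 26, 26, 81, 144, 144, 144, 144, 142, 143, 143, 83, 70, 78, 84, 75, 76, 78, 85, 84, 83, 85, 86, 91, 99, 103, 93, 95, 62, 48, 31, 15, 17, 19, 9, 4, 10, 12, 10, 7, 12]
223 now [153, 154, 26, 27, 24, 7, 53, 56, 55, 56, 55, 54, 55, 55, 56, 98, 98, 99, 99, 98, 98, 100, 98, 99, 99, 98, 99, 98, 99, 97, 69, 44, 31, 16, 11, 9, 8, 22, 11, 9, 13, 9, 9]
226 now [155, 155, 64, 27, 25, 8, 45, 55, 56, 57, 54, 55, 56, 56, 56, 99, 99, 98, 99, 99, 99, 98, 97, 97, 98, 99, 100, 98, 98, 99, 100, 98, 99, 83, 56, 32,
[... 3779 characters left out ...]
 97, 97, 99, 98, 95, 101, 100]
286 now [166, 167, 166, 165, 166, 166, 141, 96, 92, 100, 107, 126, 125, 125, 124, 146, 145, 145, 146, 166, 166, 167, 166, 167, 166, 164, 164, 164, 164, 164, 164, 164, 163, 163, 163, 163, 163, 163, 163, 154, 154, 154, 153]
289 now [152, 152, 152, 153, 152, 152, 152, 151, 152, 151, 151, 152, 151, 150, 150, 151, 152, 150, 150, 150, 149, 149, 150, 150, 150, 149, 150, 149, 150, 149, 150, 149, 150, 149, 149, 150, 149, 149, 150, 150, 150, 149, 150]
292 now [156, 155, 157, 156, 155, 156, 156, 156, 155, 156, 155, 155, 156, 155, 155, 156, 156, 157, 158, 156, 157, 156, 156, 156, 156, 156, 157, 157, 157, 156, 157, 156, 156, 157, 157, 157, 157, 157, 156, 157, 157, 157, 157]
```

The light bar hasn't moved, so it is the detent roller and the dock is clear. Perhaps the caddy started slightly pushed in, making home only +89 mm. I can test this by pulling it gently to its outer stop and measuring the full stroke.

Emit:
send_rows(deltas=[{"x":0,"y":-0.03,"z":0,"rx":0,"ry":0,"rz":0,"grip":1},{"x":0,"y":-0.03,"z":0,"rx":0,"ry":0,"rz":0,"grip":1},{"x":0,"y":0,"z":0,"rx":0,"ry":0,"rz":0,"grip":1}])

```text
t: 53.85
tcp_pos: [0.542, -0.0446, 0.0248]
ee_rot: [1.0, 0.025, 0.002, 0.002]
ft_force: [2.9, -0.8, 5.1]
grip_width: 0.0114
finger_force: 42.2
```

Emit:
send_rows(deltas=[{"x":0,"y":-0.03,"z":0,"rx":0,"ry":0,"rz":0,"grip":1},{"x":0,"y":-0.03,"z":0,"rx":0,"ry":0,"rz":0,"grip":1},{"x":0,"y":0,"z":0,"rx":0,"ry":0,"rz":0,"grip":1}])

```text
t: 54.15
tcp_pos: [0.5423, -0.0506, 0.0248]
ee_rot: [1.0, 0.025, 0.002, 0.002]
ft_force: [5.7, -1.1, 6.1]
grip_width: 0.0113
finger_force: 42.1
```

Emit:
send_rows(deltas=[{"x":0,"y":-0.03,"z":0,"rx":0,"ry":0,"rz":0,"grip":1},{"x":0,"y":-0.03,"z":0,"rx":0,"ry":0,"rz":0,"grip":1},{"x":0,"y":0,"z":0,"rx":0,"ry":0,"rz":0,"grip":1}])

```text
t: 54.45
tcp_pos: [0.5424, -0.0525, 0.0247]
ee_rot: [1.0, 0.025, 0.002, -0.001]
ft_force: [7.5, 17.2, 8.1]
grip_width: 0.0113
finger_force: 42.6
```

The outer stop is felt at TCP y = -0.0525, so the full stroke from the earlier position is 99 mm. The caddy had been home before. Pushing it home again while holding the bar.

Emit:
send_rows(deltas=[{"x":-0.003,"y":0.03,"z":0,"rx":0,"ry":0,"rz":0,"grip":1},{"x":-0.003,"y":0.05,"z":0,"rx":0,"ry":0,"rz":0,"grip":1},{"x":-0.003,"y":0.06,"z":0,"rx":0,"ry":0,"rz":0,"grip":1},{"x":-0.003,"y":0.06,"z":0,"rx":0,"ry":0,"rz":0,"grip":1},{"x":-0.003,"y":0.06,"z":0,"rx":0,"ry":0,"rz":0,"grip":1},{"x":-0.003,"y":0.06,"z":0,"rx":0,"ry":0,"rz":0,"grip":1},{"x":-0.003,"y":0.06,"z":0,"rx":0,"ry":0,"rz":0,"grip":1},{"x":-0.003,"y":0.06,"z":0,"rx":0,"ry":0,"rz":0,"grip":1},{"x":-0.003,"y":0.06,"z":0,"rx":0,"ry":0,"rz":0,"grip":1},{"x":-0.003,"y":0.06,"z":0,"rx":0,"ry":0,"rz":0,"grip":1},{"x":-0.003,"y":0.06,"z":0,"rx":0,"ry":0,"rz":0,"grip":1},{"x":-0.003,"y":0.06,"z":0,"rx":0,"ry":0,"rz":0,"grip":1},{"x":-0.003,"y":0.06,"z":0,"rx":0,"ry":0,"rz":0,"grip":1},{"x":-0.003,"y":0.06,"z":0,"rx":0,"ry":0,"rz":0,"grip":1},{"x":-0.003,"y":0.06,"z":0,"rx":0,"ry":0,"rz":0,"grip":1},{"x":-0.003,"y":0.05,"z":0,"rx":0,"ry":0,"rz":0,"grip":1},{"x":-0.003,"y":0.04,"z":0,"rx":0,"ry":0,"rz":0,"grip":1},{"x":0,"y":0.04,"z":0,"rx":0,"ry":0,"rz":0,"grip":1},{"x":0,"y":0.03,"z":0,"rx":0,"ry":0,"rz":0,"grip":1},{"x":0,"y":0,"z":0,"rx":0,"ry":0,"rz":0,"grip":1}])

```text
t: 56.45
tcp_pos: [0.537, 0.0466, 0.0247]
ee_rot: [1.0, 0.026, 0.002, 0.002]
ft_force: [3.9, 3.6, 6.3]
grip_width: 0.0113
finger_force: 42.6
```

Emit:
send_rows(deltas=[{"x":0,"y":0.02,"z":0,"rx":0,"ry":0,"rz":0,"grip":1},{"x":0,"y":0.01,"z":0,"rx":0,"ry":0,"rz":0,"grip":1},{"x":0,"y":0,"z":0,"rx":0,"ry":0,"rz":0,"grip":1}])

```text
t: 56.75
tcp_pos: [0.5369, 0.0474, 0.0248]
ee_rot: [1.0, 0.026, 0.002, 0.003]
ft_force: [1.8, -7.0, 7.3]
grip_width: 0.011
finger_force: 42.6
```

The detent pulled the caddy home (+3.6 N on the tool) and then the end stop resisted. Releasing and retreating.

Emit:
send_rows(deltas=[{"x":0,"y":-0.01,"z":0,"rx":0,"ry":0,"rz":0,"grip":0.75},{"x":0,"y":0,"z":0,"rx":0,"ry":0,"rz":0,"grip":0.6},{"x":0,"y":0,"z":0,"rx":0,"ry":0,"rz":0,"grip":0.6},{"x":0,"y":0,"z":0.2,"rx":0,"ry":0,"rz":0,"grip":0.6},{"x":0,"y":0,"z":0.4,"rx":0,"ry":0,"rz":0,"grip":0.6},{"x":0,"y":0,"z":0.4,"rx":0,"ry":0,"rz":0,"grip":0.6},{"x":0,"y":-0.3,"z":0.4,"rx":0,"ry":0,"rz":0,"grip":0.6},{"x":0,"y":-0.4,"z":0.4,"rx":0,"ry":0,"rz":0,"grip":0.6},{"x":0,"y":-0.45,"z":0,"rx":0,"ry":0,"rz":0,"grip":0.6},{"x":0,"y":-0.45,"z":0,"rx":0,"ry":0,"rz":0,"grip":0.6},{"x":0,"y":-0.45,"z":0,"rx":0,"ry":0,"rz":0,"grip":0.6},{"x":0,"y":-0.45,"z":0,"rx":0,"ry":0,"rz":0,"grip":0.6},{"x":0,"y":0,"z":0,"rx":0,"ry":0,"rz":0,"grip":0.6}])

```text
t: 58.05
tcp_pos: [0.5342, -0.2018, 0.1982]
ee_rot: [1.0, 0.023, -0.001, 0.002]
ft_force: [-0.1, 1.1, 0.4]
grip_width: 0.0339
finger_force: 0.0
```

```bash
python3 - <<'E'
from h import *
status(); bar()
p=cv2.imread("pics/topb.png"); p0=cv2.imread("pics/top0.png"); K,T=cam("top")
h=cv2.cvtColor(p,cv2.COLOR_BGR2HSV).astype(int)
def comp(m,n,box):
    x0,x1,y0,y1=box; c=cv2.connectedComponentsWithStats(m[y0:y1,x0:x1].astype(np.uint8)); i=1+np.argmax(c[2][1:,4]); print(n,c[2][i][:4]+[x0,y0,0,0],c[2][i][4])
teal=(abs(h[...,0]-87)<10)&(h[...,1]>110)
comp(teal,"scraper head",(240,300,245,300)); comp(teal,"bar",(300,345,200,300)); comp(h[...,2]<30,"turner",(240,300,195,228))
h0=cv2.cvtColor(p0,cv2.COLOR_BGR2HSV).astype(int)
for a,n in ((h0,"t0"),(h,"now")): comp((a[...,1]>170)&((a[...,0]<6)|(a[...,0]>174)),"redcap "+n,(320,350,165,200)); comp(a[...,2]<45,"peppercap "+n,(282,306,165,190))
print("pred upright head tops", [proj(K,T,[.531-.005+o,.0612-.012+.1+o*.05,.235]).round(0) for o in (-.069,-.023,.069)])
E
```

```text
t 58.05 tcp [ 0.5342 -0.2018  0.1982] q [-0.57  0.18  1.62 -0.    1.34  0.96] F [-0.1  1.1  0.4] w 0.0339 0.0
rot left (shares) [ 0.4049 -0.3654  0.3873]
teal cols [308 309 310 311 312]
[147, 139, 132, 125, 78, 21, 17, 12, 18, 59, 134, 81, 65, 68, 68, 64, 59, 57, 52, 51, 48, 50, 56, 71, 101, 117, 161, 89, 67, 58, 59, 59, 58, 57, 58, 58, 57, 57, 57, 57, 57, 57, 57, 57, 56, 57, 57, 56, 57, 56, 57, 55, 59, 64, 65, 62, 62, 57, 59, 58, 59, 59, 58, 68, 89, 79, 81, 66, 87, 87, 87, 87, 87, 87, 87, 133, 126, 126, 126, 120, 120, 120, 120, 121, 120, 154, 154, 154, 155, 155]
scraper head [256 264  11  17] 148
bar [308 233   6  31] 124
turner [256 212  22  16] 163
redcap t0 [329 176   9   9] 58
peppercap t0 [286 175  15  15] 167
redcap now [329 176   9   9] 58
peppercap now [286 175  15  15] 163
pred upright head tops [array([273., 270.]), array([272., 253.]), array([270., 218.])]
```

The caddy rim is back at the home pixel, and the heads stand above the wells with a slight lean within them. The bottle and jar pixels are unchanged. Handing in.

```bash
python3 -c "
from h import *
print(env.sign_off())"
```

```text
the job is handed in; nothing more can be done
None
```

I handed the job in at about 58 s: the dial is at its zero stop, and the turner, spoon and scraper stand heads up in the caddy (no paddle was in view), leaning roughly 13° towards the stop. I pushed the caddy home, pulled it fully out once to check its stroke, then pushed it home again and felt it click; the bottle and jar did not move.

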